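# Nest the clay pots and pack the lidded set

## Task

Clear the clay pots off the florist's bench. Seat the wooden foot block squarely home in the pocket of the packing board, then nest all the round rimmed pots together upright on the middle of the block, then crown them with the knobbed wooden lid; also nest all the square pots together in one upright pile in the middle of the green tray, and stand every pot that nests with neither kind upright in the plywood crate. How many pots there are varies; leave the spray can and the ribbon spool where they are.

Things in the scene. Friction and masses are not known exactly. Their poses are not given: they have to be found in the camera images.
- round1: ROUND rimmed clay pot, 68 mm high, may be absent; origin at the centre of its underside, z up. Tapered body 36 mm across at the foot, 57 under the rim; from 44 mm up a straight rim band 67 mm across (grip it there), mouth 60 mm. On one of its kind it nests 24 mm higher, rim band on rim, 2 mm play. 120 g.
- round2: ROUND rimmed clay pot, may be absent, same as round1.
- round3: ROUND rimmed clay pot, may be absent, same as round1.
- square1: SQUARE clay pot, 68 mm high, may be absent; origin at the centre of its underside, z up, x and y square to its flats (any quarter turn is the same). Tapered body 36 mm wide at the foot, 57 under the rim; from 44 mm up a straight rim band 66 mm across flats (grip it there), mouth 60 mm. Turned square with one of its kind it nests 24 mm higher, 2 mm play. 130 g.
- square2: SQUARE clay pot, may be absent, same as square1.
- square3: SQUARE clay pot, may be absent, same as square1.
- straight: a thick straight-sided round clay pot with no rim band and no taper: 64 mm outside, 52 mm inside, 68 mm high; it nests with nothing. May be absent. Origin at the centre of its underside, z up. About 150 g.
- necked: a squat clay bud vase: round belly 68 mm across and up to 40 mm high, then a straight neck 42 mm across from 44 to 68 mm up (grip it there); it nests with nothing. May be absent. Origin at the centre of its underside, z up. About 150 g.
- block: a plain wooden foot block, 62 x 62 mm and 50 mm high, rounded edges, 140 g; origin at the centre of its underside, x and y square to its sides (any quarter turn is the same), z up.
- lid: a round wooden lid: underneath a 54 mm boss 8 mm high on which it stands, then a disc 68 mm across from 8 to 18 mm up, then a knob 26 mm across from 18 to 46 mm up; origin at the centre of the boss's underside, z up, 70 g. On a round pot the boss drops into the mouth and the disc rests on the rim, so its origin is 60 mm above that pot's.
- board: a fixed light wooden packing board, 130 x 130 mm and 22 mm high, with a square pocket 66 x 66 mm and 16 mm deep in its middle; origin under its centre, x and y square to the pocket's sides, z up. It stands to the left or the right.
- pocket (a point): centre of the floor of the packing board's pocket, 6 mm above the bench.
- tray: a fixed shallow green plastic tray, 130 x 130 mm, floor 4 mm above the bench, rim 12 mm high; origin under its centre, z up.
- crate: a fixed open plywood crate, 135 mm along its x and 210 mm along its y, 40 mm high, walls and floor 6 mm thick; origin under its centre, z up. It stands on the side opposite the packing board.
- can: bystander: a loose spray can standing up, 54 mm across, 170 mm high; origin at the centre of its underside.
- spool: bystander: a loose ribbon spool lying flat, 100 mm across, 28 mm high; origin at the centre of its underside.

How it is judged:
By the outcome, as a careful person would: the job done as asked, in the order asked, and still so for the second after the job is handed in, with the robot touching nothing.
Of round1, round2, round3 only 2 to 3 are there at a start; the rules pass over those that are not, and their reading is None.
Of square1, square2, square3 only 2 to 3 are there at a start; the rules pass over those that are not, and their reading is None.
Of straight, necked only 1 to 2 are there at a start; the rules pass over those that are not, and their reading is None.
At some moment in a run one of straight, necked may be knocked a few centimetres aside while the robot is not near it.
It also fails if it takes over 210 s, if anything falls off the work surface, if the arm or the gripper's body presses on something with over 40 N, if the wrist force passes 120 N, or if a joint passes its speed limit or range.

## Robot

A 6-joint arm with a two-finger parallel gripper is mounted at the origin on the work surface. World frame = base frame: x ahead of the robot, y to its left, z up, the work surface at z = 0. Lengths are in mm, angles in rad, forces in N, time in s.
With the tool pointing down it reaches from about 275 to 750 mm from the base axis. Payload 10.2 kg.
Tool frame: the origin (TCP) lies between the finger pads; the fingertips stand ctrl.tips_ahead ahead of it and the grasp point (between the pads) lies 8 mm behind it (ctrl.tips_ahead is the distance from the TCP to the fingertips, in mm); z points along the fingers, y is the direction in which the jaws open and shut (so a half turn about z gives the same grasp; the last joint's range is limited). The gripper opens to 85 mm and grips with 20 to 120 N. Pads are 22 mm wide; open, the fingers measure 114 mm over their backs; the gripper's body (76 mm by 85 mm) begins 54 mm behind the grasp point. The pads swing forward as they close: fully open they stand 13 mm farther back than shut.
Start: joints at [-1.386, 0.313, 1.498, -0, 1.331, -0.223], TCP at [208.198, -481.959, 242.294] pointing down, gripper open.
Joint ranges: [-2.94, 2.94], [-0.97, 2.17], [0.19, 2.56], [-1.23, 4.37], [0.02, 3.11], [-2.88, 2.88]. Speed limits (rad/s): [2.39, 2.39, 3.01, 3.14, 3.14, 3.14].

## Interface

Orientations are given as a unit quaternion [w, x, y, z].
In Python, from rig import ctrl gives the robot as it stands. The module is installed in compiled form; this text tells all that it offers.
- The arm moves only by the tool move_arm, never from a script. Its argument "motion" is a list of rows, each an object with "offset": the shift along the tool's x, y, z in m, a list of three; "angular": the turn, a rotation vector about the tool's x, y, z in degrees, a list of three; "jaw": the finger opening in m, from 0 to 0.0854. In form: [{"offset": [tx, ty, tz], "angular": [ax, ay, az], "jaw": jaw}, ...]. A call has 1 to 5 rows; each row is the pose to reach, as a shift and turn from the pose commanded when the call began, along the tool's axes at that moment; what a row does not reach only later rows make up. A row lasts 1/8 s, in which the tool goes at most 62.5 mm and 10.7 degrees, less where a joint would pass 70% of its speed; a pose out of reach is approached as far as the arm can. A call with a gripper value outside its range is refused whole. The fingers move at their own pace and stop on an object; "squeeze" is the grip in N (left out, the last holds). Time passes only in rows, so rows that repeat a pose let the fingers close. It gives the time, the measured TCP pose, the force and the opening at its end, in the units of the state.
- ctrl.sense(): the state, without advancing time (a new reading comes with each control period).
- ctrl.capture(name): name is "side" or "top"; returns a dict with "img" (420x560x3 uint8, red, green, blue), "intrinsics" (3x3 intrinsics, pixels), "k1" (the pictures are not rectified: a ray, as slopes to the right and down, at radius r is drawn at 1 + k1 r^2 times it, then the intrinsics apply), "rvec" (rotation vector, rad) and "tvec" (3), from world to camera coordinates, as OpenCV has them. Camera axes: x right, y down, z forward; pixel columns grow to the right and rows downward; lengths in mm; the calibration is good to about 2 mm. A picture is of the moment at which its call begins. There is no depth.
- ctrl.finish_job(): hands the job in, once; it reports no verdict.
The state is a dict: "time_s": time; "joints": joint angles; "dq": joint speeds; "tau": joint torques, N m; "eef_pos": TCP position; "ee_rot": TCP orientation; "force": force on the tool from outside, world axes, zero at the start; "wrist_torque": the same for the moment, N m; "grip_width": opening from 0.0 (shut) to 1.0 (fully open).
Only numpy, scipy, OpenCV 4.12 (cv2) and the standard library are available. Lean on these libraries where they do the work, as an engineer would, in place of code of your own. Each camera call takes 0.05 s, during which the arm holds its last target. There are 200 camera calls.

## Working session

There is one attempt and no reset: what is moved stays moved. The work goes in short steps, Python scripts to look and compute and a tool call to move; the robot and the scene stay as the last step left them, time stands still between calls to the robot, and variables do not carry over. Pictures are saved under pics/ and viewed, about 12 in all and at most 16, crops included, and the job is handed in when it is done.

Besides the shell and the picture viewer there is one more tool, called after ">>>" as name([rows], argument=value, ...), one row to a line, values as JSON. move_arm: Moves the arm, as the interface text tells. Its arguments: {"type":"object","properties":{"motion":{"type":"array","items":{"type":"object","properties":{"offset":{"type":"array","items":{"type":"number"}},"angular":{"type":"array","items":{"type":"number"}},"jaw":{"type":"number"}}}},"squeeze":{"type":"number"}},"required":["motion"]}

```bash
mkdir -p pics
cat > h.py <<'E'
import numpy as np, cv2
from rig import ctrl
from scipy.spatial.transform import Rotation as R
def cap(n,f=None):
    c=ctrl.capture(n)
    if f: cv2.imwrite('pics/'+f,c['img'][:,:,::-1])
    return c
def ray(c,u,v):
    K=np.array(c['intrinsics']);d=np.array([(u-K[0,2])/K[0,0],(v-K[1,2])/K[1,1]])
    s=d.copy()
    for _ in range(20): s=d/(1+c['k1']*(s@s))
    Rm=cv2.Rodrigues(np.array(c['rvec'],float))[0];t=np.array(c['tvec'],float).ravel()
    return -Rm.T@t, Rm.T@np.array([s[0],s[1],1])
def at(c,u,v,z):
    o,d=ray(c,u,v); return (o+d*(z-o[2])/d[2])[:2]
def proj(c,p):
    Rm=cv2.Rodrigues(np.array(c['rvec'],float))[0];t=np.array(c['tvec'],float).ravel()
    q=(Rm@np.atleast_2d(p).T).T+t; s=q[:,:2]/q[:,2:]; s=s*(1+c['k1']*(s**2).sum(1,keepdims=True))
    K=np.array(c['intrinsics']); return s*[K[0,0],K[1,1]]+[K[0,2],K[1,2]]
E
python3 - <<'E'
from h import *
for n in('top','side'):
    c=cap(n,n+'0.png'); print(n,c['intrinsics'],c['k1'],ray(c,280,210))
print(ctrl.sense(),ctrl.tips_ahead)
E
```

```text
top [[441.67222615   0.         276.24022423]
 [  0.         441.67222615 216.91469843]
 [  0.           0.           1.        ]] -0.07047281839023603 (array([ 466.39424581,    9.07441935, 1025.53888529]), array([ 0.11422679, -0.00201529, -0.99361248]))
side [[447.65542974   0.         279.01224625]
 [  0.         447.65542974 204.08979327]
 [  0.           0.           1.        ]] 0.030733781489391605 (array([289.48098307, 933.92990431, 620.74068188]), array([ 0.22100744, -0.82513015, -0.52009145]))
{'time_s': 0.1, 'joints': array([-1.38639274e+00,  3.13380658e-01,  1.49833394e+00,  3.66348833e-05,
        1.33098906e+00, -2.23394695e-01]), 'dq': array([-0.00025418, -0.00104803, -0.00045831, -0.00138129, -0.00020845,
       -0.00142838]), 'tau': array([ 2.49661338e-03, -4.12897038e+01, -2.60143769e+01, -1.95938678e-04,
        3.00984626e-03, -7.05621002e-07]), 'eef_pos': array([ 208.17061921, -481.74318468,  241.8093708 ]), 'ee_rot': array([-5.55051285e-04,  9.79285222e-01,  2.02484925e-01,  2.86166321e-05]), 'force': array([ 1.40637801, -0.11073034, -0.26838016]), 'wrist_torque': array([-0.01674568, -0.04914592, -0.00381182]), 'grip_width': 0.9999083047787752} 11.0
```

View pics/top0.png

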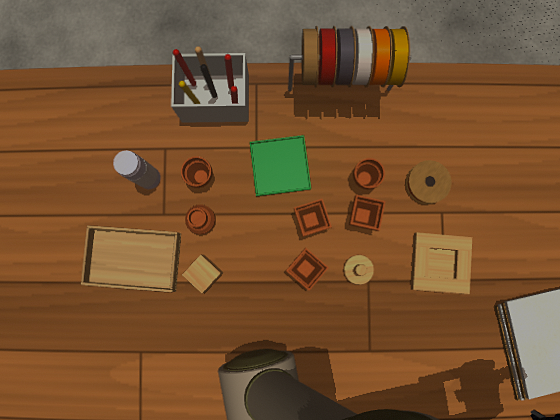

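View pics/side0.png

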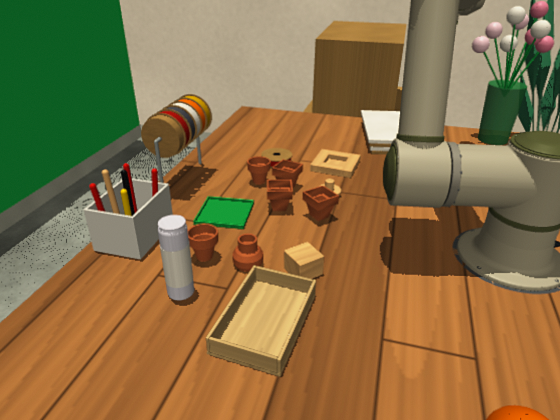

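The top view shows round pots at (198,172) and (368,173), squares at (311,219), (365,213) and (305,269), and the necked vase at (200,218). The block is at (202,273), the lid at (358,270), the board at (442,263), the tray at (280,166) and the crate at (131,259). I'll enlarge it.

Run:
```python
import cv2
i=cv2.imread('pics/top0.png')
def z(r,f): 
    v0,v1,u0,u1=r; return cv2.resize(i[v0:v1,u0:u1],None,fx=f,fy=f,interpolation=cv2.INTER_CUBIC)
cv2.imwrite('pics/c1.png',z((130,300,280,480),4)[:600])
cv2.imwrite('pics/c1.png',cv2.resize(i[150:300,280:480],None,fx=4,fy=4,interpolation=cv2.INTER_CUBIC))
cv2.imwrite('pics/c2.png',cv2.resize(i[150:300,75:275],None,fx=4,fy=4,interpolation=cv2.INTER_CUBIC))
```

```text
(no output)
```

View pics/c1.png

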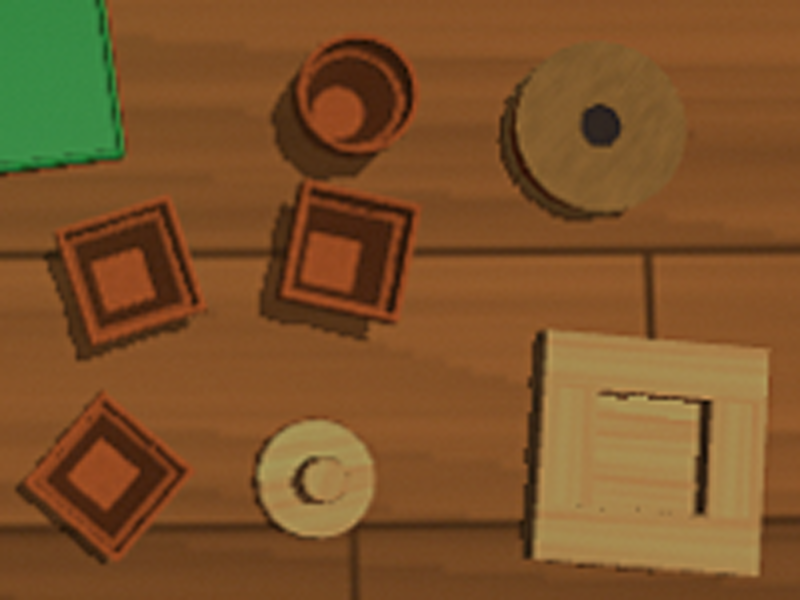

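View pics/c2.png

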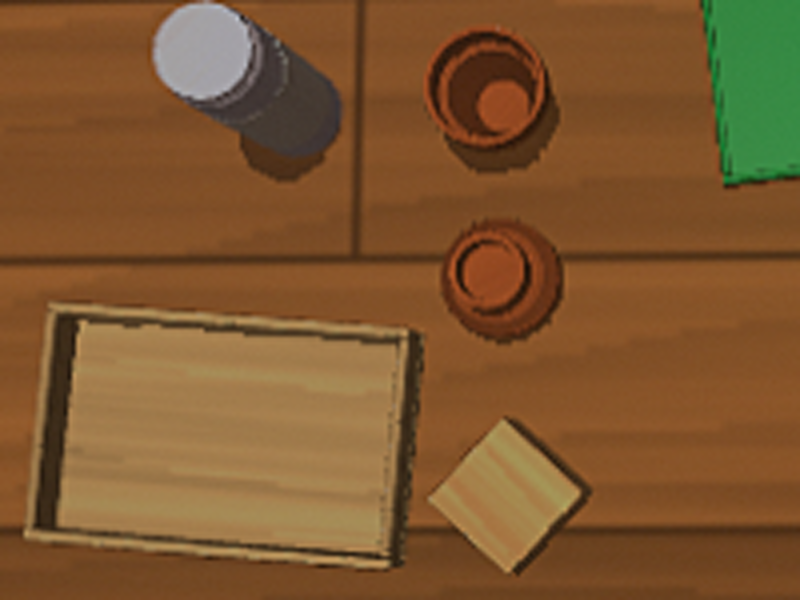

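Enlarged, the corners of squares, block, board, and crate are clear: two rounds, three squares and a necked vase, with no straight pot. Next I compute positions and check them against the given sizes.

Run:
```python
from h import *
c=cap('top')
def P(l,u0,z,v0=150,f=4): return np.array([at(c,u0+x/f-.375*(f>1),v0+y/f-.375*(f>1),z) for x,y in l])
def sq(n,l,u0,z,**k):
    p=P(l,u0,z,**k); e=[np.linalg.norm(p[i]-p[i-1]) for i in range(4)]
    a=[np.degrees(np.arctan2(*(p[i]-p[i-1])[::-1])) for i in range(4)]
    print(n,p.mean(0).round(1),'edges',np.round(e,1),'ang',np.round(a,1), 'r',np.hypot(*p.mean(0)).round())
sq('S1',[(57,234),(168,200),(204,305),(95,347)],280,68)
sq('S2',[(305,181),(418,207),(398,322),(281,298)],280,68)
sq('S3',[(103,392),(189,470),(111,562),(22,482)],280,68)
sq('board',[(545,331),(769,348),(760,576),(535,558)],280,22)
sq('block',[(505,419),(584,490),(512,573),(428,497)],75,50)
sq('crate',[(50,304),(420,330),(403,567),(26,538)],75,40)
sq('tray',[(250,143),(303,137),(311,190),(257,196)],0,12,v0=0,f=1)
for n,l,u0,z in[('Ra',[(298,96),(416,96),(356,36),(356,155)],280,66),('Rb',[(425,87),(548,87),(486,27),(486,148)],75,66),
 ('neck',[(448,273),(530,273),(489,232),(489,314)],75,68),('belly',[(441,280),(564,280),(503,218),(503,342)],75,25),
 ('lid',[(255,479),(375,479),(315,419),(315,538)],280,18),('spool',[(515,127),(686,127),(600,41),(600,213)],280,28)]:
    p=P(l,u0,z); print(n,p.mean(0).round(1),np.linalg.norm(p[0]-p[1]).round(1),np.linalg.norm(p[2]-p[3]).round(1),'r',np.hypot(*p.mean(0)).round())
print('pocket',P([(598,392),(709,401),(697,514),(582,505)],280,22).round(1))
s=ctrl.sense(); print(R.from_quat(np.roll(s['ee_rot'],-1)).as_matrix().round(3))
```

```text
S1 [559.6 -63.3] edges [65.  63.6 60.7 63.6] ang [  17.9  -73.3 -162.1  110.6] r 563.0
S2 [ 569.5 -183.5] edges [65.9 63.6 64.3 65. ] ang [ -12.9 -103.4  168.4   77.9] r 598.0
S3 [448.7 -48.4] edges [65.4 62.4 64.9 64.1] ang [ -42.6 -132.7  138.9   47.7] r 451.0
board [ 458.1 -363.3] edges [128.9 130.8 130.1 130. ] ang [ -4.4 -94.8 175.2  84.7] r 585.0
block [439.6 181.1] edges [60.2 58.9 60.  62.6] ang [ -44.8 -131.7  138.8   48.4] r 475.0
crate [473.4 343.9] edges [132.4 213.8 132.1 215.7] ang [ -4.3 -94.3 176.6  85.8] r 585.0
tray [685.6   5.7] edges [127.1 125.5 127.5 126. ] ang [   7.4  -83.9 -172.4   96. ] r 686.0
Ra [ 656.4 -189.6] 65.5 66.8 r 683.0
Rb [664.2 192.2] 68.6 68.2 r 691.0
neck [560.5 189. ] 45.1 45.0 r 592.0
belly [560.7 189.1] 70.6 71.1 r 592.0
lid [ 445.5 -170. ] 68.4 67.2 r 477.0
spool [ 645.2 -338.4] 100.0 100.5 r 729.0
pocket [[ 493.  -332.7]
 [ 487.2 -397.1]
 [ 423.1 -387.5]
 [ 429.1 -321.2]]
[[ 0.918  0.397 -0.   ]
 [ 0.397 -0.918  0.001]
 [ 0.    -0.001 -1.   ]]
```

```bash
cat >> h.py <<'E'
def now():
    s=ctrl.sense(); M=R.from_quat(np.roll(s['ee_rot'],-1)).as_matrix()
    return s, np.append(s['eef_pos'],np.degrees(np.arctan2(M[1,0],M[0,0])))
def plan(*wps,start=None):
    "wps (x,y,z,theta): print tool-frame shift (m), turn about tool z (deg), rows"
    s,p=now(); print('t',s['time_s'].__round__(2),'pose',p.round(1),'F',s['force'].round(1),'grip',round(s['grip_width'],3))
    if start is not None: p=np.array(start,float)
    for w in wps:
        w=np.array(w,float); d=w-p; k=int(np.ceil(max(np.linalg.norm(d[:3])/60,abs(d[3])/10.4)))
        th=np.radians(p[3]); ax=np.array([np.cos(th),np.sin(th)])
        o=[ax@d[:2], np.array([ax[1],-ax[0]])@d[:2], -d[2]]
        print(w,'off',(np.array(o)/1000).round(4),'az',-d[3].round(1),'rows',k); p=w
E
python3 - <<'E'
from h import *
plan((324,-150,200,48),(440,181,120,48),(440,181,32,48))
E
```

```text
t 0.15 pose [ 208.2 -481.8  241.9   23.4] F [-0.1 -0.2 -0.1] grip 1.0
[ 324. -150.  200.   48.] off [ 0.2379 -0.2586  0.0419] az -24.6 rows 6
[440. 181. 120.  48.] off [ 0.3236 -0.1353  0.08  ] az -0.0 rows 6
[440. 181.  32.  48.] off [0.    0.    0.088] az -0.0 rows 2
```

>>> move_arm([
  {"offset": [0.238,-0.259,0.042],"angular": [0,0,-24.6],"jaw": 0.085},
  {"offset": [0.238,-0.259,0.042],"angular": [0,0,-24.6],"jaw": 0.085},
  {"offset": [0.238,-0.259,0.042],"angular": [0,0,-24.6],"jaw": 0.085},
  {"offset": [0.238,-0.259,0.042],"angular": [0,0,-24.6],"jaw": 0.085},
  {"offset": [0.238,-0.259,0.042],"angular": [0,0,-24.6],"jaw": 0.085},
], squeeze=50)

```text
time_s: 0.78
eef_pos: [310.5, -187.1, 205.0]
ee_rot: [0.0, 0.914, 0.406, 0.0]
force: [1.7, -0.4, -0.1]
grip_width: 0.995
```

Run:
```python
from h import *
plan((390,40,180,48),(440,181,120,48),(440,181,32,48))
```

```text
t 0.78 pose [ 310.5 -187.1  205.    47.9] F [ 1.7 -0.4 -0.1] grip 0.995
[390.  40. 180.  48.] off [ 0.2218 -0.0932  0.025 ] az -0.1 rows 5
[440. 181. 120.  48.] off [ 0.1382 -0.0572  0.06  ] az -0.0 rows 3
[440. 181.  32.  48.] off [0.    0.    0.088] az -0.0 rows 2
```

>>> move_arm([
  {"offset": [0.222,-0.093,0.025],"angular": [0,0,0],"jaw": 0.085},
  {"offset": [0.222,-0.093,0.025],"angular": [0,0,0],"jaw": 0.085},
  {"offset": [0.222,-0.093,0.025],"angular": [0,0,0],"jaw": 0.085},
  {"offset": [0.222,-0.093,0.025],"angular": [0,0,0],"jaw": 0.085},
  {"offset": [0.222,-0.093,0.025],"angular": [0,0,0],"jaw": 0.085},
])

```text
time_s: 1.4
eef_pos: [389.8, 41.2, 179.7]
ee_rot: [-0.0, 0.912, 0.409, -0.0]
force: [-0.3, 0.2, -0.0]
grip_width: 0.997
```

>>> move_arm([
  {"offset": [0.138,-0.057,0.06],"angular": [0,0,0],"jaw": 0.085},
  {"offset": [0.138,-0.057,0.06],"angular": [0,0,0],"jaw": 0.085},
  {"offset": [0.138,-0.057,0.06],"angular": [0,0,0],"jaw": 0.085},
  {"offset": [0.138,-0.057,0.06],"angular": [0,0,0],"jaw": 0.085},
])

```text
time_s: 1.9
eef_pos: [439.8, 179.3, 119.2]
ee_rot: [-0.0, 0.913, 0.407, -0.001]
force: [0.6, -0.8, 0.5]
grip_width: 0.995
```

Run:
```python
from h import *
plan((440,181,70,48),(440,181,32,48))
c=cap('top'); i=c['img'][200:340,120:280,::-1]
d=cap('side'); j=d['img'][180:320,200:400,::-1]
f=lambda a:cv2.resize(a,None,fx=2.2,fy=2.2,interpolation=cv2.INTER_CUBIC)
cv2.imwrite('pics/a1.png',np.hstack([f(i),f(j)]))
```

```text
t 1.9 pose [439.8 179.3 119.2  48.1] F [ 0.6 -0.8  0.5] grip 0.995
[440. 181.  70.  48.] off [ 0.0014 -0.001   0.0492] az 0.1 rows 1
[440. 181.  32.  48.] off [0.    0.    0.038] az -0.0 rows 1
```

View pics/a1.png

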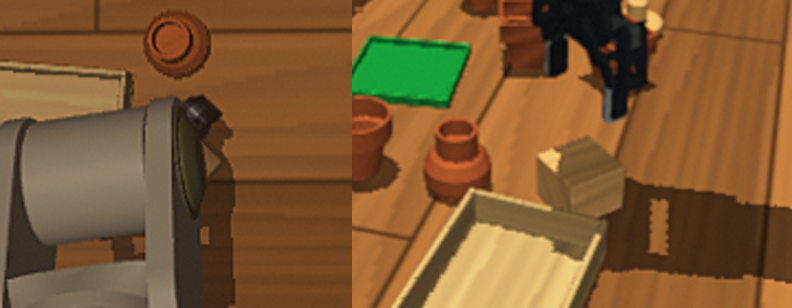

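The side view shows the open gripper above the block with its jaws across two faces, so I'll descend and grip.

>>> move_arm([
  {"offset": [0.0,0.0,0.045],"angular": [0,0,0],"jaw": 0.085},
  {"offset": [0.0,0.0,0.088],"angular": [0,0,0],"jaw": 0.085},
  {"offset": [0.0,0.0,0.088],"angular": [0,0,0],"jaw": 0.085},
])

```text
time_s: 2.38
eef_pos: [438.7, 177.4, 31.1]
ee_rot: [-0.001, 0.914, 0.406, -0.002]
force: [-0.4, 0.1, 0.8]
grip_width: 0.993
```

>>> move_arm([
  {"offset": [0,0,0],"angular": [0,0,0],"jaw": 0.05},
  {"offset": [0,0,0],"angular": [0,0,0],"jaw": 0.05},
  {"offset": [0,0,0],"angular": [0,0,0],"jaw": 0.05},
  {"offset": [0,0,0],"angular": [0,0,0],"jaw": 0.05},
  {"offset": [0,0,0],"angular": [0,0,0],"jaw": 0.05},
])

```text
time_s: 3.0
eef_pos: [441.1, 178.7, 34.5]
ee_rot: [0.001, 0.914, 0.406, 0.002]
force: [-1.8, -1.7, 7.0]
grip_width: 0.715
```

>>> move_arm([
  {"offset": [0,0,-0.05],"angular": [0,0,0],"jaw": 0.05},
  {"offset": [0,0,-0.1],"angular": [0,0,0],"jaw": 0.05},
  {"offset": [0,0,-0.1],"angular": [0,0,0],"jaw": 0.05},
])

```text
time_s: 3.38
eef_pos: [442.0, 179.1, 136.8]
ee_rot: [0.001, 0.914, 0.407, 0.005]
force: [-0.0, 0.4, -1.4]
grip_width: 0.709
```

Run:
```python
from h import *
plan((450,0,140,70),(458,-363,140,85.3),(458,-363,60,85.3))
```

```text
t 3.38 pose [442.  179.1 136.8  48. ] F [-0.   0.4 -1.4] grip 0.709
[450.   0. 140.  70.] off [-0.1277  0.1259 -0.0032] az -22.0 rows 3
[ 458.  -363.   140.    85.3] off [-0.3384  0.1317 -0.    ] az -15.3 rows 7
[ 458.  -363.    60.    85.3] off [0.   0.   0.08] az -0.0 rows 2
```

>>> move_arm([
  {"offset": [-0.128,0.126,-0.003],"angular": [0,0,-22],"jaw": 0.05},
  {"offset": [-0.128,0.126,-0.003],"angular": [0,0,-22],"jaw": 0.05},
  {"offset": [-0.128,0.126,-0.003],"angular": [0,0,-22],"jaw": 0.05},
])

```text
time_s: 3.75
eef_pos: [447.1, 10.0, 135.0]
ee_rot: [0.0, 0.818, 0.575, 0.0]
force: [0.9, 0.3, -1.4]
grip_width: 0.717
```

>>> move_arm([
  {"offset": [-0.29,0.113,0],"angular": [0,0,-15.3],"jaw": 0.05},
  {"offset": [-0.29,0.113,0],"angular": [0,0,-15.3],"jaw": 0.05},
  {"offset": [-0.29,0.113,0],"angular": [0,0,-15.3],"jaw": 0.05},
  {"offset": [-0.29,0.113,0],"angular": [0,0,-15.3],"jaw": 0.05},
  {"offset": [-0.29,0.113,0],"angular": [0,0,-15.3],"jaw": 0.05},
])

```text
time_s: 4.38
eef_pos: [453.5, -293.6, 134.9]
ee_rot: [-0.0, 0.736, 0.677, 0.0]
force: [0.2, -0.3, -1.6]
grip_width: 0.714
```

Run:
```python
from h import *
plan((458,-363,100,85.3),(458,-363,60,85.3))
```

```text
t 4.38 pose [ 453.5 -293.6  134.9   85.2] F [ 0.2 -0.3 -1.6] grip 0.714
[ 458.  -363.   100.    85.3] off [-0.0688  0.0103  0.0349] az -0.1 rows 2
[ 458.  -363.    60.    85.3] off [0.   0.   0.04] az -0.0 rows 1
```

>>> move_arm([
  {"offset": [-0.069,0.01,0.035],"angular": [0,0,0],"jaw": 0.05},
  {"offset": [-0.069,0.01,0.035],"angular": [0,0,0],"jaw": 0.05},
  {"offset": [-0.069,0.01,0.068],"angular": [0,0,0],"jaw": 0.05},
  {"offset": [-0.069,0.01,0.068],"angular": [0,0,0],"jaw": 0.05},
  {"offset": [-0.069,0.01,0.068],"angular": [0,0,0],"jaw": 0.05},
])

```text
time_s: 5.0
eef_pos: [458.8, -361.0, 68.3]
ee_rot: [0.001, 0.735, 0.678, -0.0]
force: [0.4, -0.0, -0.9]
grip_width: 0.717
```

Run:
```python
from h import *
plan((458,-363,60,85.3))
s,p=now()
c=cap('top'); d=cap('side')
def f(c,u0,v0,w,h,m): return cv2.resize(c['img'][v0:v0+h,u0:u0+w,::-1],None,fx=m,fy=m,interpolation=cv2.INTER_CUBIC)
cv2.imwrite('pics/a2.png',np.hstack([f(c,390,210,110,110,3.6),f(d,280,110,110,110,3.6)]))
```

```text
t 5.0 pose [ 458.8 -361.    68.3   85.3] F [ 0.4 -0.  -0.9] grip 0.717
[ 458.  -363.    60.    85.3] off [-0.0021 -0.0007  0.0083] az 0.0 rows 1
```

View pics/a2.png

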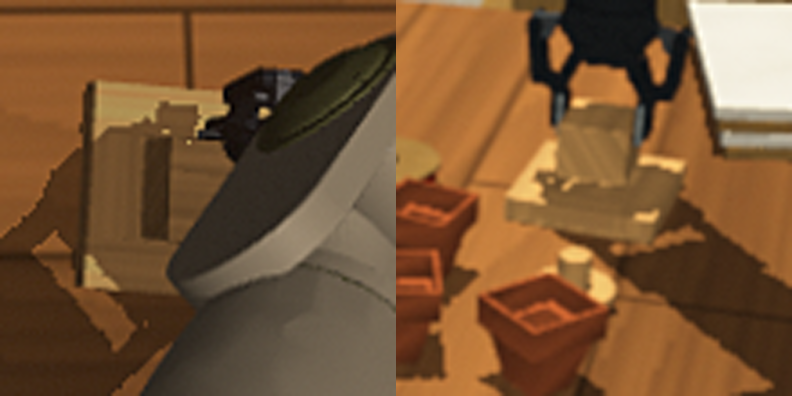

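Side view: the held block hangs level just over the board, top corners near crop (560,145) and (632,152). The top view is hidden by the arm, so I'll lower it gently and watch the force.

>>> move_arm([
  {"offset": [-0.003,-0.001,0.008],"angular": [0,0,0],"jaw": 0.05},
  {"offset": [-0.003,-0.001,0.014],"angular": [0,0,0],"jaw": 0.05},
  {"offset": [-0.003,-0.001,0.018],"angular": [0,0,0],"jaw": 0.05},
  {"offset": [-0.003,-0.001,0.018],"angular": [0,0,0],"jaw": 0.05},
])

```text
time_s: 5.6
eef_pos: [457.2, -364.1, 48.7]
ee_rot: [-0.0, 0.736, 0.677, 0.0]
force: [1.8, -1.1, -2.3]
grip_width: 0.715
```

Run:
```python
from h import *
plan((458,-364.5,42,85.3)); print(ctrl.sense()['wrist_torque'])
```

```text
t 5.6 pose [ 457.2 -364.1   48.7   85.3] F [ 1.8 -1.1 -2.3] grip 0.715
[ 458.  -364.5   42.    85.3] off [-0.0004  0.0008  0.0067] az -0.0 rows 1
[-0.12262241 -0.45262166 -0.08942426]
```

>>> move_arm([
  {"offset": [0,0,0.004],"angular": [0,0,0],"jaw": 0.05},
  {"offset": [0,0,0.007],"angular": [0,0,0],"jaw": 0.05},
  {"offset": [0,0,0.008],"angular": [0,0,0],"jaw": 0.05},
  {"offset": [0,0,0.008],"angular": [0,0,0],"jaw": 0.05},
])

```text
time_s: 6.1
eef_pos: [457.2, -364.1, 41.0]
ee_rot: [0.0, 0.736, 0.677, 0.0]
force: [2.6, -0.8, -2.8]
grip_width: 0.714
```

>>> move_arm([
  {"offset": [0,0,0],"angular": [0,0,0],"jaw": 0.085},
  {"offset": [0,0,0],"angular": [0,0,0],"jaw": 0.085},
  {"offset": [0,0,0],"angular": [0,0,0],"jaw": 0.085},
  {"offset": [0,0,0],"angular": [0,0,0],"jaw": 0.085},
])

```text
time_s: 6.6
eef_pos: [457.1, -364.1, 41.1]
ee_rot: [-0.0, 0.736, 0.677, -0.0]
force: [0.4, -0.7, -0.7]
grip_width: 0.997
```

>>> move_arm([
  {"offset": [0,0,-0.06],"angular": [0,0,0],"jaw": 0.085},
  {"offset": [0,0,-0.12],"angular": [0,0,0],"jaw": 0.085},
  {"offset": [0.05,0,-0.12],"angular": [0,0,10],"jaw": 0.085},
  {"offset": [0.1,0,-0.12],"angular": [0,0,20],"jaw": 0.085},
  {"offset": [0.15,0,-0.12],"angular": [0,0,30],"jaw": 0.085},
])

```text
time_s: 7.22
eef_pos: [469.4, -213.1, 161.2]
ee_rot: [0.0, 0.887, 0.461, 0.0]
force: [0.0, -0.7, 0.2]
grip_width: 0.991
```

Run:
```python
from h import *
plan((560,-185,150,5),(656.4,-189.6,150,0),(656.4,-189.6,49,0))
c=cap('top'); d=cap('side')
def f(c,u0,v0,w,h,m): return cv2.resize(c['img'][v0:v0+h,u0:u0+w,::-1],None,fx=m,fy=m,interpolation=cv2.INTER_CUBIC)
cv2.imwrite('pics/a3.png',np.hstack([f(c,400,220,80,80,5),f(d,295,130,80,80,5)]))
```

```text
t 7.22 pose [ 469.4 -213.1  161.2   54.9] F [ 0.  -0.7  0.2] grip 0.991
[ 560. -185.  150.    5.] off [0.0751 0.058  0.0112] az 49.9 rows 5
[ 656.4 -189.6  150.     0. ] off [ 0.0956  0.013  -0.    ] az 5.0 rows 2
[ 656.4 -189.6   49.     0. ] off [0.    0.    0.101] az -0.0 rows 2
```

View pics/a3.png

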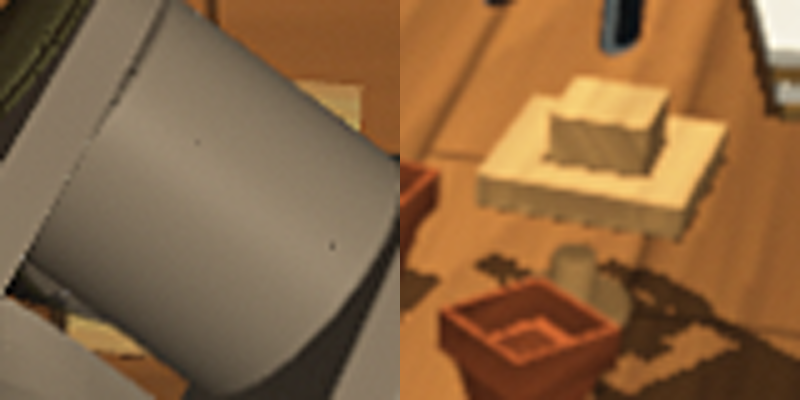

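The block sits level and square in the pocket in the side view. Next is round pot A.

>>> move_arm([
  {"offset": [0.075,0.058,0.011],"angular": [0,0,50],"jaw": 0.085},
  {"offset": [0.075,0.058,0.011],"angular": [0,0,50],"jaw": 0.085},
  {"offset": [0.075,0.058,0.011],"angular": [0,0,50],"jaw": 0.085},
  {"offset": [0.075,0.058,0.011],"angular": [0,0,50],"jaw": 0.085},
  {"offset": [0.075,0.058,0.011],"angular": [0,0,50],"jaw": 0.085},
])

```text
time_s: 7.95
eef_pos: [560.0, -186.7, 149.9]
ee_rot: [0.0, 0.999, 0.044, -0.0]
force: [-0.8, -0.4, 0.2]
grip_width: 0.997
```

>>> move_arm([
  {"offset": [0.096,0.013,0],"angular": [0,0,5],"jaw": 0.085},
  {"offset": [0.096,0.013,0],"angular": [0,0,5],"jaw": 0.085},
  {"offset": [0.096,0.013,0],"angular": [0,0,5],"jaw": 0.085},
])

```text
time_s: 8.32
eef_pos: [657.8, -190.6, 148.8]
ee_rot: [-0.0, 1.0, 0.003, -0.0]
force: [-0.6, -0.1, -0.6]
grip_width: 0.994
```

Run:
```python
from h import *
plan((656.4,-189.6,49,0))
```

```text
t 8.32 pose [ 6.578e+02 -1.906e+02  1.488e+02  4.000e-01] F [-0.6 -0.1 -0.6] grip 0.994
[ 656.4 -189.6   49.     0. ] off [-0.0014 -0.001   0.0998] az 0.4 rows 2
```

>>> move_arm([
  {"offset": [-0.001,-0.001,0.05],"angular": [0,0,0],"jaw": 0.085},
  {"offset": [-0.001,-0.001,0.1],"angular": [0,0,0],"jaw": 0.085},
  {"offset": [-0.001,-0.001,0.1],"angular": [0,0,0],"jaw": 0.085},
])

```text
time_s: 8.7
eef_pos: [653.2, -188.8, 46.6]
ee_rot: [-0.002, 1.0, 0.002, -0.004]
force: [-0.0, 0.6, 0.9]
grip_width: 0.999
```

>>> move_arm([
  {"offset": [0,0,0],"angular": [0,0,0],"jaw": 0.055},
  {"offset": [0,0,0],"angular": [0,0,0],"jaw": 0.055},
  {"offset": [0,0,0],"angular": [0,0,0],"jaw": 0.055},
  {"offset": [0,0,0],"angular": [0,0,0],"jaw": 0.055},
], squeeze=40)

```text
time_s: 9.2
eef_pos: [657.0, -190.1, 53.3]
ee_rot: [0.001, 1.0, 0.002, 0.002]
force: [-0.1, -1.3, 6.7]
grip_width: 0.771
```

>>> move_arm([
  {"offset": [0,0,-0.05],"angular": [0,0,0],"jaw": 0.055},
  {"offset": [0,0,-0.1],"angular": [0,0,0],"jaw": 0.055},
  {"offset": [0,0,-0.13],"angular": [0,0,0],"jaw": 0.055},
  {"offset": [0,0,-0.13],"angular": [0,0,0],"jaw": 0.055},
])

```text
time_s: 9.7
eef_pos: [656.6, -189.5, 183.8]
ee_rot: [0.001, 1.0, 0.002, 0.003]
force: [0.1, 0.7, -1.7]
grip_width: 0.771
```

Run:
```python
from h import *
plan((458,-363,180,0),(458,-363,110,0))
```

```text
t 9.7 pose [ 6.566e+02 -1.895e+02  1.838e+02  3.000e-01] F [ 0.1  0.7 -1.7] grip 0.771
[ 458. -363.  180.    0.] off [-0.1994  0.1725  0.0038] az 0.3 rows 5
[ 458. -363.  110.    0.] off [0.   0.   0.07] az -0.0 rows 2
```

>>> move_arm([
  {"offset": [-0.199,0.1725,0.004],"angular": [0,0,0],"jaw": 0.055},
  {"offset": [-0.199,0.1725,0.004],"angular": [0,0,0],"jaw": 0.055},
  {"offset": [-0.199,0.1725,0.004],"angular": [0,0,0],"jaw": 0.055},
  {"offset": [-0.199,0.1725,0.004],"angular": [0,0,0],"jaw": 0.055},
  {"offset": [-0.199,0.1725,0.004],"angular": [0,0,0],"jaw": 0.055},
])

```text
time_s: 10.32
eef_pos: [454.7, -364.3, 175.1]
ee_rot: [-0.001, 1.0, 0.0, -0.001]
force: [0.3, 0.1, -1.5]
grip_width: 0.774
```

>>> move_arm([
  {"offset": [0,0,0.03],"angular": [0,0,0],"jaw": 0.055},
  {"offset": [0,0,0.06],"angular": [0,0,0],"jaw": 0.055},
  {"offset": [0,0,0.06],"angular": [0,0,0],"jaw": 0.055},
  {"offset": [0,0,0.06],"angular": [0,0,0],"jaw": 0.055},
])

```text
time_s: 10.82
eef_pos: [458.1, -362.6, 117.0]
ee_rot: [0.0, 1.0, 0.003, 0.0]
force: [-0.3, -0.4, -1.0]
grip_width: 0.77
```

Run:
```python
from h import *
plan((458,-363,110,0))
c=cap('top','t4.png'); d=cap('side','s4.png')
def f(c,u0,v0,w,h,m): return cv2.resize(c['img'][v0:v0+h,u0:u0+w,::-1],None,fx=m,fy=m,interpolation=cv2.INTER_CUBIC)
cv2.imwrite('pics/a4.png',np.hstack([f(c,400,220,80,80,5),f(d,295,100,80,80,5)]))
s,p=now(); o=p[:3]-[0,0,53.3]
print('pred pot bottom side px',proj(d,[o+[a,b,z] for a,b,z in [(0,0,0),(33.5,0,68),(-33.5,0,68)]]).round(1).tolist())
print('block top corners',proj(d,[[458+a,-363+b,56] for a,b in[(-31,31),(31,31),(31,-31)]]).round(1).tolist())
```

```text
t 10.82 pose [ 4.581e+02 -3.626e+02  1.170e+02  3.000e-01] F [-0.3 -0.4 -1. ] grip 0.77
[ 458. -363.  110.    0.] off [-0.0001  0.0004  0.007 ] az 0.3 rows 1
pred pot bottom side px [[336.0, 147.0], [326.8, 125.2], [348.7, 127.4]]
block top corners [[344.3, 154.5], [324.3, 152.1], [327.8, 144.5]]
```

View pics/a4.png

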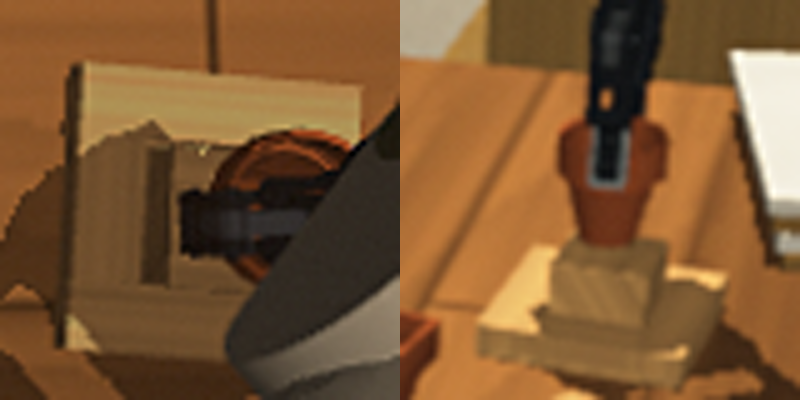

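The side view shows the pot upright, gripped on its band and centred over the block, with the foot near crop (610,245). I'll lower it and release.

>>> move_arm([
  {"offset": [0,0,0.004],"angular": [0,0,0],"jaw": 0.055},
  {"offset": [0,0,0.0075],"angular": [0,0,0],"jaw": 0.055},
  {"offset": [0,0,0.0075],"angular": [0,0,0],"jaw": 0.055},
  {"offset": [0,0,0.0075],"angular": [0,0,0],"jaw": 0.055},
])

```text
time_s: 11.42
eef_pos: [457.8, -362.7, 109.3]
ee_rot: [0.0, 1.0, 0.002, 0.0]
force: [-0.6, 0.6, 6.0]
grip_width: 0.772
```

>>> move_arm([
  {"offset": [0,0,0],"angular": [0,0,0],"jaw": 0.085},
  {"offset": [0,0,0],"angular": [0,0,0],"jaw": 0.085},
  {"offset": [0,0,0],"angular": [0,0,0],"jaw": 0.085},
])

```text
time_s: 11.8
eef_pos: [457.5, -362.6, 108.4]
ee_rot: [-0.0, 1.0, 0.002, -0.0]
force: [-0.0, -0.2, 1.0]
grip_width: 0.998
```

>>> move_arm([
  {"offset": [0,0,-0.05],"angular": [0,0,0],"jaw": 0.085},
  {"offset": [0,0,-0.1],"angular": [0,0,0],"jaw": 0.085},
  {"offset": [0.02,-0.06,-0.1],"angular": [0,0,0],"jaw": 0.085},
  {"offset": [0.04,-0.12,-0.1],"angular": [0,0,0],"jaw": 0.085},
  {"offset": [0.06,-0.18,-0.1],"angular": [0,0,0],"jaw": 0.085},
])

```text
time_s: 12.42
eef_pos: [516.3, -182.7, 208.6]
ee_rot: [0.0, 1.0, 0.002, 0.0]
force: [1.1, -0.2, -0.7]
grip_width: 0.994
```

Run:
```python
from h import *
plan((600,50,170,0),(664.2,192.2,140,0),(664.2,192.2,49,0))
```

```text
t 12.43 pose [ 5.163e+02 -1.827e+02  2.086e+02  2.000e-01] F [ 1.1 -0.2 -0.7] grip 0.994
[600.  50. 170.   0.] off [ 0.0847 -0.2323  0.0386] az 0.2 rows 5
[664.2 192.2 140.    0. ] off [ 0.0642 -0.1422  0.03  ] az -0.0 rows 3
[664.2 192.2  49.    0. ] off [0.    0.    0.091] az -0.0 rows 2
```

>>> move_arm([
  {"offset": [0.085,-0.232,0.039],"angular": [0,0,0],"jaw": 0.085},
  {"offset": [0.085,-0.232,0.039],"angular": [0,0,0],"jaw": 0.085},
  {"offset": [0.085,-0.232,0.039],"angular": [0,0,0],"jaw": 0.085},
  {"offset": [0.085,-0.232,0.039],"angular": [0,0,0],"jaw": 0.085},
  {"offset": [0.085,-0.232,0.039],"angular": [0,0,0],"jaw": 0.085},
])

```text
time_s: 13.05
eef_pos: [599.9, 51.7, 168.4]
ee_rot: [-0.0, 1.0, 0.005, -0.001]
force: [0.3, -0.4, -0.6]
grip_width: 0.998
```

>>> move_arm([
  {"offset": [0.064,-0.142,0.03],"angular": [0,0,0],"jaw": 0.085},
  {"offset": [0.064,-0.142,0.03],"angular": [0,0,0],"jaw": 0.085},
  {"offset": [0.064,-0.142,0.03],"angular": [0,0,0],"jaw": 0.085},
  {"offset": [0.064,-0.142,0.03],"angular": [0,0,0],"jaw": 0.085},
])

```text
time_s: 13.55
eef_pos: [663.3, 191.1, 138.5]
ee_rot: [0.0, 1.0, 0.003, -0.001]
force: [-0.1, -1.0, -0.3]
grip_width: 0.995
```

Run:
```python
from h import *
plan((664.2,192.2,49,0))
c=cap('top','t5.png'); a=cv2.imread('pics/top0.png').astype(int); b=c['img'][:,:,::-1].astype(int)
# quick change check around necked vase & squares
for n,(u,v) in dict(neck=(200,218),S1=(311,219),S2=(365,213),S3=(305,269),Rb=(198,172)).items():
    print(n,np.abs(a-b)[v-18:v+18,u-18:u+18].mean().round(1))
```

```text
t 13.55 pose [6.633e+02 1.911e+02 1.385e+02 4.000e-01] F [-0.1 -1.  -0.3] grip 0.995
[664.2 192.2  49.    0. ] off [ 0.0009 -0.0011  0.0895] az 0.4 rows 2
neck 24.6
S1 1.8
S2 1.9
S3 1.8
Rb 38.7
```

>>> move_arm([
  {"offset": [0.001,-0.001,0.045],"angular": [0,0,0],"jaw": 0.085},
  {"offset": [0.001,-0.001,0.0895],"angular": [0,0,0],"jaw": 0.085},
  {"offset": [0.001,-0.001,0.0895],"angular": [0,0,0],"jaw": 0.085},
])

```text
time_s: 13.98
eef_pos: [662.6, 189.2, 47.5]
ee_rot: [0.0, 1.0, 0.001, -0.003]
force: [0.2, 0.3, 0.3]
grip_width: 0.996
```

>>> move_arm([
  {"offset": [0,0,0],"angular": [0,0,0],"jaw": 0.055},
  {"offset": [0,0,0],"angular": [0,0,0],"jaw": 0.055},
  {"offset": [0,0,0],"angular": [0,0,0],"jaw": 0.055},
  {"offset": [0,0,0],"angular": [0,0,0],"jaw": 0.055},
], squeeze=40)

```text
time_s: 14.48
eef_pos: [665.8, 190.9, 53.4]
ee_rot: [0.0, 1.0, 0.002, 0.003]
force: [0.5, -1.9, 7.1]
grip_width: 0.77
```

>>> move_arm([
  {"offset": [0,0,-0.05],"angular": [0,0,0],"jaw": 0.055},
  {"offset": [0,0,-0.1],"angular": [0,0,0],"jaw": 0.055},
  {"offset": [0,0,-0.155],"angular": [0,0,0],"jaw": 0.055},
  {"offset": [0,0,-0.155],"angular": [0,0,0],"jaw": 0.055},
])

```text
time_s: 14.98
eef_pos: [665.8, 191.4, 211.8]
ee_rot: [-0.001, 1.0, 0.002, 0.005]
force: [0.2, 0.8, -2.6]
grip_width: 0.774
```

Run:
```python
from h import *
plan((561,-85,205,0),(470,-330,205,0),(458,-363,205,0))
```

```text
t 14.97 pose [6.658e+02 1.914e+02 2.118e+02 3.000e-01] F [ 0.2  0.8 -2.6] grip 0.774
[561. -85. 205.   0.] off [-0.1061  0.2759  0.0068] az 0.3 rows 5
[ 470. -330.  205.    0.] off [-0.091  0.245 -0.   ] az -0.0 rows 5
[ 458. -363.  205.    0.] off [-0.012  0.033 -0.   ] az -0.0 rows 1
```

>>> move_arm([
  {"offset": [-0.106,0.276,0.007],"angular": [0,0,0],"jaw": 0.055},
  {"offset": [-0.106,0.276,0.007],"angular": [0,0,0],"jaw": 0.055},
  {"offset": [-0.106,0.276,0.007],"angular": [0,0,0],"jaw": 0.055},
  {"offset": [-0.106,0.276,0.007],"angular": [0,0,0],"jaw": 0.055},
  {"offset": [-0.106,0.276,0.007],"angular": [0,0,0],"jaw": 0.055},
])

```text
time_s: 15.6
eef_pos: [558.1, -87.3, 197.9]
ee_rot: [0.0, 1.0, 0.002, -0.0]
force: [0.2, 0.6, -1.6]
grip_width: 0.774
```

>>> move_arm([
  {"offset": [-0.091,0.245,0],"angular": [0,0,0],"jaw": 0.055},
  {"offset": [-0.091,0.245,0],"angular": [0,0,0],"jaw": 0.055},
  {"offset": [-0.091,0.245,0],"angular": [0,0,0],"jaw": 0.055},
  {"offset": [-0.091,0.245,0],"angular": [0,0,0],"jaw": 0.055},
  {"offset": [-0.091,0.245,0],"angular": [0,0,0],"jaw": 0.055},
])

```text
time_s: 16.23
eef_pos: [467.8, -333.6, 197.6]
ee_rot: [0.0, 1.0, 0.0, -0.0]
force: [0.0, 1.0, -0.8]
grip_width: 0.768
```

>>> move_arm([
  {"offset": [-0.011,0.03,0],"angular": [0,0,0],"jaw": 0.055},
  {"offset": [-0.011,0.03,0],"angular": [0,0,0],"jaw": 0.055},
  {"offset": [-0.011,0.03,0],"angular": [0,0,0],"jaw": 0.055},
])

```text
time_s: 16.6
eef_pos: [459.1, -359.6, 197.9]
ee_rot: [-0.0, 1.0, 0.003, -0.0]
force: [0.6, 0.4, -1.0]
grip_width: 0.772
```

Run:
```python
from h import *
plan((459,-362.8,150,0),(459,-362.8,134,0))
d=cap('side')
def f(c,u0,v0,w,h,m): return cv2.resize(c['img'][v0:v0+h,u0:u0+w,::-1],None,fx=m,fy=m,interpolation=cv2.INTER_CUBIC)
cv2.imwrite('pics/a6.png',f(d,295,70,80,105,5))
```

```text
t 16.6 pose [ 4.591e+02 -3.596e+02  1.979e+02  3.000e-01] F [ 0.6  0.4 -1. ] grip 0.772
[ 459.  -362.8  150.     0. ] off [-0.0001  0.0032  0.0479] az 0.3 rows 1
[ 459.  -362.8  134.     0. ] off [0.    0.    0.016] az -0.0 rows 1
```

View pics/a6.png

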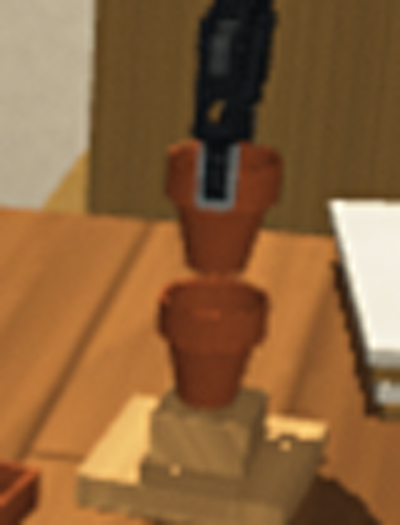

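The second pot is upright directly above the first pot's mouth. Lower it to nest.

>>> move_arm([
  {"offset": [0,0.003,0.02],"angular": [0,0,0],"jaw": 0.055},
  {"offset": [0,0.003,0.035],"angular": [0,0,0],"jaw": 0.055},
  {"offset": [0,0.003,0.047],"angular": [0,0,0],"jaw": 0.055},
  {"offset": [0,0.003,0.055],"angular": [0,0,0],"jaw": 0.055},
  {"offset": [0,0.003,0.057],"angular": [0,0,0],"jaw": 0.055},
])

```text
time_s: 17.27
eef_pos: [458.8, -363.6, 140.7]
ee_rot: [-0.0, 1.0, 0.002, -0.0]
force: [0.9, -0.4, -2.7]
grip_width: 0.769
```

>>> move_arm([
  {"offset": [0,0,0.004],"angular": [0,0,0],"jaw": 0.055},
  {"offset": [0,0,0.0075],"angular": [0,0,0],"jaw": 0.055},
  {"offset": [0,0,0.0075],"angular": [0,0,0],"jaw": 0.055},
])

```text
time_s: 17.65
eef_pos: [458.9, -363.9, 133.8]
ee_rot: [0.0, 1.0, 0.002, 0.0]
force: [-0.3, -0.6, -0.5]
grip_width: 0.77
```

>>> move_arm([
  {"offset": [0,0,0],"angular": [0,0,0],"jaw": 0.085},
  {"offset": [0,0,0],"angular": [0,0,0],"jaw": 0.085},
  {"offset": [0,0,0],"angular": [0,0,0],"jaw": 0.085},
])

```text
time_s: 18.02
eef_pos: [458.8, -363.6, 133.6]
ee_rot: [-0.0, 1.0, 0.002, -0.0]
force: [-0.0, 0.7, 0.3]
grip_width: 0.997
```

>>> move_arm([
  {"offset": [0,0,-0.05],"angular": [0,0,0],"jaw": 0.085},
  {"offset": [0,0,-0.09],"angular": [0,0,0],"jaw": 0.085},
  {"offset": [0,-0.06,-0.09],"angular": [0,0,0],"jaw": 0.085},
  {"offset": [-0.008,-0.12,-0.09],"angular": [0,0,0],"jaw": 0.06},
  {"offset": [-0.014,-0.18,-0.09],"angular": [0,0,0],"jaw": 0.06},
])

```text
time_s: 18.65
eef_pos: [443.4, -182.0, 223.6]
ee_rot: [0.0, 1.0, 0.002, 0.0]
force: [1.1, 0.2, -0.3]
grip_width: 0.706
```

Run:
```python
from h import *
plan((445.5,-170,120,0),(445.5,-170,33,0))
```

```text
t 18.65 pose [ 4.434e+02 -1.820e+02  2.236e+02  2.000e-01] F [ 1.1  0.2 -0.3] grip 0.706
[ 445.5 -170.   120.     0. ] off [ 0.0021 -0.0119  0.1036] az 0.2 rows 2
[ 445.5 -170.    33.     0. ] off [0.    0.    0.087] az -0.0 rows 2
```

>>> move_arm([
  {"offset": [0.002,-0.012,0.06],"angular": [0,0,0],"jaw": 0.06},
  {"offset": [0.002,-0.012,0.105],"angular": [0,0,0],"jaw": 0.06},
  {"offset": [0.002,-0.012,0.15],"angular": [0,0,0],"jaw": 0.06},
  {"offset": [0.002,-0.012,0.19],"angular": [0,0,0],"jaw": 0.06},
  {"offset": [0.002,-0.012,0.19],"angular": [0,0,0],"jaw": 0.06},
])

```text
time_s: 19.27
eef_pos: [444.7, -171.0, 31.9]
ee_rot: [-0.001, 1.0, 0.002, -0.002]
force: [0.7, 0.1, 0.7]
grip_width: 0.701
```

>>> move_arm([
  {"offset": [0,0,0],"angular": [0,0,0],"jaw": 0.015},
  {"offset": [0,0,0],"angular": [0,0,0],"jaw": 0.015},
  {"offset": [0,0,0],"angular": [0,0,0],"jaw": 0.015},
  {"offset": [0,0,0],"angular": [0,0,0],"jaw": 0.015},
  {"offset": [0,0,0],"angular": [0,0,0],"jaw": 0.015},
], squeeze=30)

```text
time_s: 19.9
eef_pos: [446.7, -172.3, 35.3]
ee_rot: [0.001, 1.0, 0.002, 0.001]
force: [-0.0, 0.8, 7.3]
grip_width: 0.295
```

Run:
```python
from h import *
plan((445.5,-170,200,0))
```

```text
t 19.9 pose [ 4.467e+02 -1.723e+02  3.530e+01  3.000e-01] F [-0.   0.8  7.3] grip 0.295
[ 445.5 -170.   200.     0. ] off [-0.0012 -0.0023 -0.1647] az 0.3 rows 3
```

>>> move_arm([
  {"offset": [0,0,-0.06],"angular": [0,0,0],"jaw": 0.015},
  {"offset": [0,0,-0.12],"angular": [0,0,0],"jaw": 0.015},
  {"offset": [0,0,-0.18],"angular": [0,0,0],"jaw": 0.015},
  {"offset": [0,0,-0.185],"angular": [0,0,0],"jaw": 0.015},
])

```text
time_s: 20.4
eef_pos: [447.1, -172.5, 223.3]
ee_rot: [0.003, 1.0, 0.002, 0.004]
force: [0.4, 0.0, -1.9]
grip_width: 0.293
```

>>> move_arm([
  {"offset": [0.012,0.191,0],"angular": [0,0,0],"jaw": 0.015},
  {"offset": [0.012,0.191,0],"angular": [0,0,0],"jaw": 0.015},
  {"offset": [0.012,0.191,0],"angular": [0,0,0],"jaw": 0.015},
  {"offset": [0.012,0.191,0],"angular": [0,0,0],"jaw": 0.015},
  {"offset": [0.012,0.191,0],"angular": [0,0,0],"jaw": 0.015},
])

```text
time_s: 21.02
eef_pos: [458.5, -362.2, 217.8]
ee_rot: [-0.001, 1.0, 0.002, -0.0]
force: [0.2, 0.9, -1.2]
grip_width: 0.292
```

Run:
```python
from h import *
plan((458.8,-363.5,185,0),(458.8,-363.5,176,0))
d=cap('side')
def f(c,u0,v0,w,h,m): return cv2.resize(c['img'][v0:v0+h,u0:u0+w,::-1],None,fx=m,fy=m,interpolation=cv2.INTER_CUBIC)
cv2.imwrite('pics/a7.png',f(d,295,70,80,105,5))
```

```text
t 21.02 pose [ 4.585e+02 -3.622e+02  2.178e+02  2.000e-01] F [ 0.2  0.9 -1.2] grip 0.292
[ 458.8 -363.5  185.     0. ] off [0.0003 0.0013 0.0328] az 0.2 rows 1
[ 458.8 -363.5  176.     0. ] off [0.    0.    0.009] az -0.0 rows 1
```

View pics/a7.png

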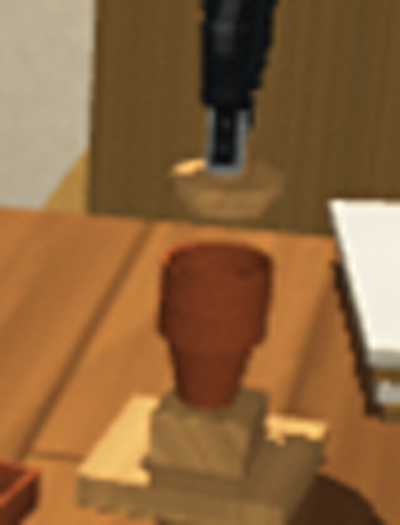

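The two round pots are nested upright on the block and the lid hangs centred above them, tilted a few degrees at most. Lower the lid.

>>> move_arm([
  {"offset": [0,0.001,0.015],"angular": [0,0,0],"jaw": 0.015},
  {"offset": [0,0.001,0.025],"angular": [0,0,0],"jaw": 0.015},
  {"offset": [0,0.001,0.032],"angular": [0,0,0],"jaw": 0.015},
  {"offset": [0,0.001,0.037],"angular": [0,0,0],"jaw": 0.015},
  {"offset": [0,0.001,0.037],"angular": [0,0,0],"jaw": 0.015},
])

```text
time_s: 21.7
eef_pos: [458.7, -363.6, 181.3]
ee_rot: [-0.0, 1.0, 0.002, -0.0]
force: [0.1, -0.0, -0.5]
grip_width: 0.293
```

>>> move_arm([
  {"offset": [0,0,0.003],"angular": [0,0,0],"jaw": 0.015},
  {"offset": [0,0,0.0055],"angular": [0,0,0],"jaw": 0.015},
  {"offset": [0,0,0.0055],"angular": [0,0,0],"jaw": 0.015},
])

```text
time_s: 22.08
eef_pos: [458.8, -363.6, 175.9]
ee_rot: [-0.0, 1.0, 0.002, -0.0]
force: [0.4, -0.7, -0.0]
grip_width: 0.294
```

>>> move_arm([
  {"offset": [0,0,0],"angular": [0,0,0],"jaw": 0.055},
  {"offset": [0,0,0],"angular": [0,0,0],"jaw": 0.055},
  {"offset": [0,0,0],"angular": [0,0,0],"jaw": 0.055},
])

```text
time_s: 22.45
eef_pos: [458.8, -363.7, 176.2]
ee_rot: [0.0, 1.0, 0.002, 0.0]
force: [0.2, -0.1, -0.2]
grip_width: 0.646
```

>>> move_arm([
  {"offset": [0,0,-0.03],"angular": [0,0,0],"jaw": 0.055},
  {"offset": [0,0,-0.06],"angular": [0,0,0],"jaw": 0.085},
  {"offset": [0,-0.06,-0.06],"angular": [0,0,6],"jaw": 0.085},
  {"offset": [0.05,-0.1,-0.06],"angular": [0,0,12.5],"jaw": 0.085},
  {"offset": [0.09,-0.14,-0.06],"angular": [0,0,12.5],"jaw": 0.085},
])

```text
time_s: 23.08
eef_pos: [549.2, -221.9, 236.4]
ee_rot: [0.0, 0.994, -0.107, 0.0]
force: [1.3, -1.0, 0.5]
grip_width: 0.994
```

Run:
```python
from h import *
plan((569.5,-183.5,140,-12.5),(569.5,-183.5,49,-12.5))
d=cap('side')
def f(c,u0,v0,w,h,m): return cv2.resize(c['img'][v0:v0+h,u0:u0+w,::-1],None,fx=m,fy=m,interpolation=cv2.INTER_CUBIC)
cv2.imwrite('pics/a8.png',f(d,265,80,110,105,4))
```

```text
t 23.07 pose [ 549.2 -221.9  236.4  -12.3] F [ 1.3 -1.   0.5] grip 0.994
[ 569.5 -183.5  140.   -12.5] off [ 0.0117 -0.0419  0.0964] az 0.2 rows 2
[ 569.5 -183.5   49.   -12.5] off [0.    0.    0.091] az -0.0 rows 2
```

View pics/a8.png

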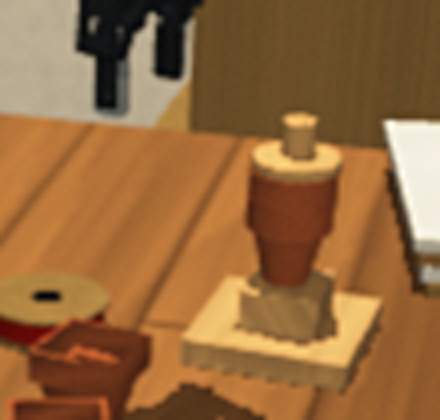

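The lid sits level on the nested rounds at crop (297,155). Next is square pot 2.

>>> move_arm([
  {"offset": [0.012,-0.042,0.05],"angular": [0,0,0],"jaw": 0.085},
  {"offset": [0.012,-0.042,0.1],"angular": [0,0,0],"jaw": 0.085},
  {"offset": [0.012,-0.042,0.15],"angular": [0,0,0],"jaw": 0.085},
  {"offset": [0.012,-0.042,0.187],"angular": [0,0,0],"jaw": 0.085},
  {"offset": [0.012,-0.042,0.187],"angular": [0,0,0],"jaw": 0.085},
])

```text
time_s: 23.75
eef_pos: [567.6, -184.1, 46.9]
ee_rot: [-0.001, 0.994, -0.107, -0.002]
force: [-0.3, -0.3, 0.3]
grip_width: 0.995
```

>>> move_arm([
  {"offset": [0,0,0],"angular": [0,0,0],"jaw": 0.055},
  {"offset": [0,0,0],"angular": [0,0,0],"jaw": 0.055},
  {"offset": [0,0,0],"angular": [0,0,0],"jaw": 0.055},
  {"offset": [0,0,0],"angular": [0,0,0],"jaw": 0.055},
  {"offset": [0,0,0],"angular": [0,0,0],"jaw": 0.055},
], squeeze=40)

```text
time_s: 24.38
eef_pos: [569.9, -185.4, 51.3]
ee_rot: [0.001, 0.994, -0.107, 0.002]
force: [-1.0, 0.3, 7.2]
grip_width: 0.764
```

>>> move_arm([
  {"offset": [0,0,-0.05],"angular": [0,0,0],"jaw": 0.055},
  {"offset": [0,0,-0.1],"angular": [0,0,0],"jaw": 0.055},
  {"offset": [0,0,-0.1],"angular": [0,0,0],"jaw": 0.055},
])

```text
time_s: 24.75
eef_pos: [570.4, -185.5, 153.8]
ee_rot: [0.002, 0.994, -0.106, 0.004]
force: [0.1, -0.5, -1.4]
grip_width: 0.765
```

Run:
```python
from h import *
plan((685.6,5.7,145,6.7),(685.6,5.7,66,6.7))
```

```text
t 24.75 pose [ 570.4 -185.5  153.8  -12.2] F [ 0.1 -0.5 -1.4] grip 0.765
[685.6   5.7 145.    6.7] off [ 0.0721 -0.2113  0.0088] az -18.9 rows 4
[685.6   5.7  66.    6.7] off [0.    0.    0.079] az -0.0 rows 2
```

>>> move_arm([
  {"offset": [0.072,-0.211,0.005],"angular": [0,0,-18.9],"jaw": 0.055},
  {"offset": [0.072,-0.211,0.005],"angular": [0,0,-18.9],"jaw": 0.055},
  {"offset": [0.072,-0.211,0.005],"angular": [0,0,-18.9],"jaw": 0.055},
  {"offset": [0.072,-0.211,0.005],"angular": [0,0,-18.9],"jaw": 0.055},
  {"offset": [0.072,-0.211,0.005],"angular": [0,0,-18.9],"jaw": 0.055},
])

```text
time_s: 25.38
eef_pos: [684.0, 8.8, 142.6]
ee_rot: [-0.0, 0.998, 0.06, -0.001]
force: [-0.6, -0.9, -0.8]
grip_width: 0.765
```

>>> move_arm([
  {"offset": [0,0,0.04],"angular": [0,0,0],"jaw": 0.055},
  {"offset": [0,0,0.08],"angular": [0,0,0],"jaw": 0.055},
  {"offset": [0,0,0.08],"angular": [0,0,0],"jaw": 0.055},
  {"offset": [0,0,0.08],"angular": [0,0,0],"jaw": 0.055},
])

```text
time_s: 25.88
eef_pos: [684.5, 5.6, 65.9]
ee_rot: [0.0, 0.998, 0.058, 0.001]
force: [-0.3, -0.1, -0.5]
grip_width: 0.759
```

Run:
```python
from h import *
plan((685.6,5.7,55.5,6.7))
```

```text
t 25.88 pose [684.5   5.6  65.9   6.6] F [-0.3 -0.1 -0.5] grip 0.759
[685.6   5.7  55.5   6.7] off [ 0.0011 -0.      0.0104] az -0.1 rows 1
```

>>> move_arm([
  {"offset": [0.001,0,0.006],"angular": [0,0,0],"jaw": 0.055},
  {"offset": [0.001,0,0.01],"angular": [0,0,0],"jaw": 0.055},
  {"offset": [0.001,0,0.0105],"angular": [0,0,0],"jaw": 0.055},
  {"offset": [0.001,0,0.0105],"angular": [0,0,0],"jaw": 0.055},
])

```text
time_s: 26.38
eef_pos: [685.5, 6.2, 55.4]
ee_rot: [0.0, 0.998, 0.058, 0.001]
force: [-3.2, -0.2, 7.4]
grip_width: 0.766
```

>>> move_arm([
  {"offset": [0,0,0],"angular": [0,0,0],"jaw": 0.085},
  {"offset": [0,0,0],"angular": [0,0,0],"jaw": 0.085},
  {"offset": [0,0,0],"angular": [0,0,0],"jaw": 0.085},
])

```text
time_s: 26.75
eef_pos: [684.8, 6.3, 53.4]
ee_rot: [-0.0, 0.998, 0.058, -0.0]
force: [0.4, 0.2, 0.1]
grip_width: 0.996
```

>>> move_arm([
  {"offset": [0,0,-0.05],"angular": [0,0,0],"jaw": 0.085},
  {"offset": [0,0,-0.1],"angular": [0,0,0],"jaw": 0.085},
  {"offset": [-0.04,0.02,-0.1],"angular": [0,0,-6],"jaw": 0.085},
  {"offset": [-0.08,0.04,-0.1],"angular": [0,0,-11.3],"jaw": 0.085},
])

```text
time_s: 27.25
eef_pos: [609.1, -43.2, 153.8]
ee_rot: [0.0, 0.987, 0.158, 0.0]
force: [-0.0, -0.7, -0.7]
grip_width: 0.993
```

Run:
```python
from h import *
plan((559.6,-63.3,140,18),(559.6,-63.3,49,18))
```

```text
t 27.25 pose [609.1 -43.2 153.8  18.2] F [-0.  -0.7 -0.7] grip 0.993
[559.6 -63.3 140.   18. ] off [-0.0533  0.0037  0.0138] az 0.2 rows 1
[559.6 -63.3  49.   18. ] off [0.    0.    0.091] az -0.0 rows 2
```

>>> move_arm([
  {"offset": [-0.0535,0.0035,0.014],"angular": [0,0,0],"jaw": 0.085},
  {"offset": [-0.0535,0.0035,0.014],"angular": [0,0,0],"jaw": 0.085},
  {"offset": [-0.0535,0.0035,0.06],"angular": [0,0,0],"jaw": 0.085},
  {"offset": [-0.0535,0.0035,0.105],"angular": [0,0,0],"jaw": 0.085},
  {"offset": [-0.0535,0.0035,0.105],"angular": [0,0,0],"jaw": 0.085},
])

```text
time_s: 27.88
eef_pos: [559.6, -62.0, 46.5]
ee_rot: [-0.001, 0.988, 0.156, -0.002]
force: [-0.0, -0.6, 0.1]
grip_width: 0.991
```

>>> move_arm([
  {"offset": [0,0,0],"angular": [0,0,0],"jaw": 0.055},
  {"offset": [0,0,0],"angular": [0,0,0],"jaw": 0.055},
  {"offset": [0,0,0],"angular": [0,0,0],"jaw": 0.055},
  {"offset": [0,0,0],"angular": [0,0,0],"jaw": 0.055},
  {"offset": [0,0,0],"angular": [0,0,0],"jaw": 0.055},
])

```text
time_s: 28.5
eef_pos: [561.9, -63.0, 51.0]
ee_rot: [0.001, 0.988, 0.156, 0.002]
force: [1.6, 0.1, 7.4]
grip_width: 0.764
```

>>> move_arm([
  {"offset": [0,0,-0.05],"angular": [0,0,0],"jaw": 0.055},
  {"offset": [0,0,-0.1],"angular": [0,0,0],"jaw": 0.055},
  {"offset": [0,0,-0.1],"angular": [0,0,0],"jaw": 0.055},
])

```text
time_s: 28.88
eef_pos: [562.0, -63.0, 153.2]
ee_rot: [0.002, 0.988, 0.156, 0.004]
force: [0.4, -0.1, -2.0]
grip_width: 0.767
```

Run:
```python
from h import *
plan((685.3,6,145,6.7),(685.3,6,92,6.7))
```

```text
t 28.88 pose [562.  -63.  153.2  18. ] F [ 0.4 -0.1 -2. ] grip 0.767
[685.3   6.  145.    6.7] off [ 0.1386 -0.0275  0.0082] az 11.3 rows 3
[685.3   6.   92.    6.7] off [0.    0.    0.053] az -0.0 rows 1
```

>>> move_arm([
  {"offset": [0.14,-0.0275,0.004],"angular": [0,0,11.3],"jaw": 0.055},
  {"offset": [0.14,-0.0275,0.004],"angular": [0,0,11.3],"jaw": 0.055},
  {"offset": [0.14,-0.0275,0.004],"angular": [0,0,11.3],"jaw": 0.055},
  {"offset": [0.14,-0.0275,0.004],"angular": [0,0,11.3],"jaw": 0.055},
  {"offset": [0.14,-0.0275,0.004],"angular": [0,0,11.3],"jaw": 0.055},
])

```text
time_s: 29.5
eef_pos: [684.1, 6.2, 144.3]
ee_rot: [-0.0, 0.998, 0.058, -0.001]
force: [-0.3, 0.4, -1.2]
grip_width: 0.76
```

Run:
```python
from h import *
plan((686.5,6,92,6.7),(686.5,6,80,6.7))
d=cap('side')
def f(c,u0,v0,w,h,m): return cv2.resize(c['img'][v0:v0+h,u0:u0+w,::-1],None,fx=m,fy=m,interpolation=cv2.INTER_CUBIC)
cv2.imwrite('pics/a9.png',f(d,170,110,110,120,4))
```

```text
t 29.5 pose [684.1   6.2 144.3   6.6] F [-0.3  0.4 -1.2] grip 0.76
[686.5   6.   92.    6.7] off [0.0023 0.0005 0.0523] az -0.1 rows 1
[686.5   6.   80.    6.7] off [0.    0.    0.012] az -0.0 rows 1
```

View pics/a9.png

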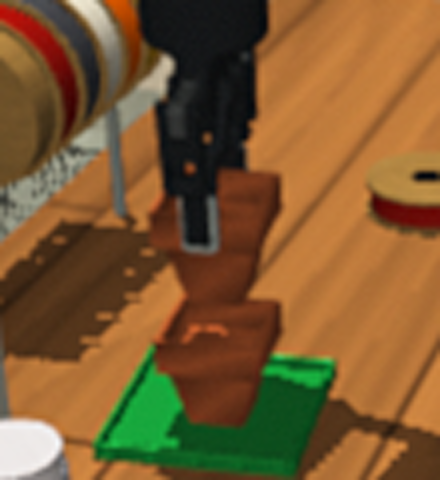

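The first square stands mid-tray and the second hangs square above it. Lower to nest.

>>> move_arm([
  {"offset": [0.0015,0,0.02],"angular": [0,0,0],"jaw": 0.055},
  {"offset": [0.0015,0,0.035],"angular": [0,0,0],"jaw": 0.055},
  {"offset": [0.0015,0,0.047],"angular": [0,0,0],"jaw": 0.055},
  {"offset": [0.0015,0,0.055],"angular": [0,0,0],"jaw": 0.055},
  {"offset": [0.0015,0,0.058],"angular": [0,0,0],"jaw": 0.055},
])

```text
time_s: 30.18
eef_pos: [686.3, 7.0, 86.0]
ee_rot: [-0.0, 0.998, 0.058, -0.0]
force: [-1.1, 0.2, -1.4]
grip_width: 0.767
```

>>> move_arm([
  {"offset": [0,0,0.004],"angular": [0,0,0],"jaw": 0.055},
  {"offset": [0,0,0.007],"angular": [0,0,0],"jaw": 0.055},
  {"offset": [0,0,0.007],"angular": [0,0,0],"jaw": 0.055},
])

```text
time_s: 30.55
eef_pos: [686.5, 7.0, 79.6]
ee_rot: [0.0, 0.998, 0.058, 0.0]
force: [1.2, 0.2, -0.8]
grip_width: 0.763
```

Height is as expected (79), so I release and go to S3.

>>> move_arm([
  {"offset": [0,0,0.001],"angular": [0,0,0],"jaw": 0.085},
  {"offset": [0,0,0.001],"angular": [0,0,0],"jaw": 0.085},
  {"offset": [0,0,0.001],"angular": [0,0,0],"jaw": 0.085},
])

```text
time_s: 30.92
eef_pos: [686.5, 7.0, 78.7]
ee_rot: [0.0, 0.998, 0.058, 0.0]
force: [0.9, -0.7, 0.3]
grip_width: 0.995
```

>>> move_arm([
  {"offset": [0,0,-0.045],"angular": [0,0,0],"jaw": 0.085},
  {"offset": [0,0,-0.09],"angular": [0,0,0],"jaw": 0.085},
  {"offset": [-0.05,0.01,-0.09],"angular": [0,0,-10],"jaw": 0.085},
  {"offset": [-0.1,0.02,-0.09],"angular": [0,0,-20],"jaw": 0.085},
  {"offset": [-0.15,0.03,-0.09],"angular": [0,0,-30],"jaw": 0.085},
])

```text
time_s: 31.55
eef_pos: [539.3, -40.6, 168.8]
ee_rot: [0.0, 0.948, 0.317, 0.0]
force: [1.1, -0.4, -0.1]
grip_width: 0.993
```

Run:
```python
from h import *
plan((448.7,-48.4,140,47.8),(448.7,-48.4,49,47.8))
```

```text
t 31.55 pose [539.3 -40.6 168.8  37. ] F [ 1.1 -0.4 -0.1] grip 0.993
[448.7 -48.4 140.   47.8] off [-0.0771 -0.0483  0.0288] az -10.8 rows 2
[448.7 -48.4  49.   47.8] off [0.    0.    0.091] az -0.0 rows 2
```

>>> move_arm([
  {"offset": [-0.077,-0.048,0.029],"angular": [0,0,-10.8],"jaw": 0.085},
  {"offset": [-0.077,-0.048,0.029],"angular": [0,0,-10.8],"jaw": 0.085},
  {"offset": [-0.077,-0.048,0.029],"angular": [0,0,-10.8],"jaw": 0.085},
  {"offset": [-0.077,-0.048,0.075],"angular": [0,0,-10.8],"jaw": 0.085},
  {"offset": [-0.077,-0.048,0.12],"angular": [0,0,-10.8],"jaw": 0.085},
])

```text
time_s: 32.17
eef_pos: [452.0, -48.1, 48.1]
ee_rot: [0.001, 0.915, 0.402, 0.001]
force: [-0.0, 0.3, -0.1]
grip_width: 0.996
```

>>> move_arm([
  {"offset": [0,0,0],"angular": [0,0,0],"jaw": 0.085},
  {"offset": [0,0,0],"angular": [0,0,0],"jaw": 0.055},
  {"offset": [0,0,0],"angular": [0,0,0],"jaw": 0.055},
  {"offset": [0,0,0],"angular": [0,0,0],"jaw": 0.055},
  {"offset": [0,0,0],"angular": [0,0,0],"jaw": 0.055},
])

```text
time_s: 32.8
eef_pos: [452.0, -48.2, 50.6]
ee_rot: [0.002, 0.915, 0.402, 0.002]
force: [1.3, 0.0, 8.2]
grip_width: 0.762
```

>>> move_arm([
  {"offset": [0,0,-0.05],"angular": [0,0,0],"jaw": 0.055},
  {"offset": [0,0,-0.1],"angular": [0,0,0],"jaw": 0.055},
  {"offset": [0,0,-0.12],"angular": [0,0,0],"jaw": 0.055},
  {"offset": [0,0,-0.12],"angular": [0,0,0],"jaw": 0.055},
])

```text
time_s: 33.3
eef_pos: [451.1, -47.9, 170.4]
ee_rot: [0.001, 0.915, 0.403, 0.002]
force: [0.0, 0.2, -2.1]
grip_width: 0.764
```

Run:
```python
from h import *
plan((685.5,6.5,168,6.7),(685.5,6.5,115,6.7))
```

```text
t 33.3 pose [451.1 -47.9 170.4  47.5] F [ 0.   0.2 -2.1] grip 0.764
[685.5   6.5 168.    6.7] off [0.1985 0.136  0.0024] az 40.8 rows 5
[685.5   6.5 115.    6.7] off [0.    0.    0.053] az -0.0 rows 1
```

>>> move_arm([
  {"offset": [0.2,0.137,0.002],"angular": [0,0,40.8],"jaw": 0.055},
  {"offset": [0.2,0.137,0.002],"angular": [0,0,40.8],"jaw": 0.055},
  {"offset": [0.2,0.137,0.002],"angular": [0,0,40.8],"jaw": 0.055},
  {"offset": [0.2,0.137,0.002],"angular": [0,0,40.8],"jaw": 0.055},
  {"offset": [0.2,0.137,0.002],"angular": [0,0,40.8],"jaw": 0.055},
])

```text
time_s: 33.92
eef_pos: [688.2, 8.0, 162.5]
ee_rot: [-0.0, 0.998, 0.058, -0.002]
force: [0.3, 0.1, -1.3]
grip_width: 0.767
```

>>> move_arm([
  {"offset": [0,0,0],"angular": [0,0,0],"jaw": 0.055},
  {"offset": [0,0,0],"angular": [0,0,0],"jaw": 0.055},
])

```text
time_s: 34.17
eef_pos: [685.8, 6.7, 166.9]
ee_rot: [-0.0, 0.998, 0.058, -0.0]
force: [0.2, 0.6, -1.2]
grip_width: 0.765
```

Run:
```python
from h import *
plan((686.8,6.8,116,6.7))
d=cap('side')
def f(c,u0,v0,w,h,m): return cv2.resize(c['img'][v0:v0+h,u0:u0+w,::-1],None,fx=m,fy=m,interpolation=cv2.INTER_CUBIC)
cv2.imwrite('pics/a10.png',f(d,170,100,110,130,4))
```

```text
t 34.17 pose [685.8   6.7 166.9   6.7] F [ 0.2  0.6 -1.2] grip 0.765
[686.8   6.8 116.    6.7] off [0.001  0.     0.0509] az -0.0 rows 1
```

View pics/a10.png

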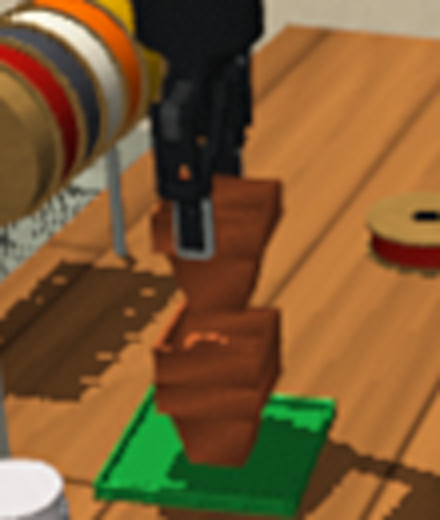

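Two squares are nested and the third hangs square above them. I'll lower it.

>>> move_arm([
  {"offset": [0.001,0,0.025],"angular": [0,0,0],"jaw": 0.055},
  {"offset": [0.001,0,0.038],"angular": [0,0,0],"jaw": 0.055},
  {"offset": [0.001,0,0.048],"angular": [0,0,0],"jaw": 0.055},
  {"offset": [0.001,0,0.056],"angular": [0,0,0],"jaw": 0.055},
  {"offset": [0.001,0,0.058],"angular": [0,0,0],"jaw": 0.055},
])

```text
time_s: 34.85
eef_pos: [687.6, 7.1, 108.4]
ee_rot: [-0.0, 0.998, 0.058, -0.0]
force: [0.1, 0.2, -1.7]
grip_width: 0.764
```

>>> move_arm([
  {"offset": [0,0,0.004],"angular": [0,0,0],"jaw": 0.055},
  {"offset": [0,0,0.0065],"angular": [0,0,0],"jaw": 0.055},
  {"offset": [0,0,0.0065],"angular": [0,0,0],"jaw": 0.055},
])

```text
time_s: 35.22
eef_pos: [688.2, 7.3, 102.8]
ee_rot: [0.0, 0.998, 0.058, 0.001]
force: [1.4, 1.1, 2.1]
grip_width: 0.764
```

>>> move_arm([
  {"offset": [0,0,0],"angular": [0,0,0],"jaw": 0.085},
  {"offset": [0,0,0],"angular": [0,0,0],"jaw": 0.085},
  {"offset": [0,0,0],"angular": [0,0,0],"jaw": 0.085},
])

```text
time_s: 35.6
eef_pos: [687.5, 7.1, 101.9]
ee_rot: [0.0, 0.998, 0.058, -0.0]
force: [-0.2, 0.1, 0.2]
grip_width: 0.992
```

>>> move_arm([
  {"offset": [0,0,-0.045],"angular": [0,0,0],"jaw": 0.085},
  {"offset": [0,0,-0.09],"angular": [0,0,0],"jaw": 0.085},
  {"offset": [-0.055,0.02,-0.09],"angular": [0,0,6.7],"jaw": 0.085},
  {"offset": [-0.11,0.04,-0.09],"angular": [0,0,6.7],"jaw": 0.085},
  {"offset": [-0.16,0.07,-0.09],"angular": [0,0,6.7],"jaw": 0.085},
])

```text
time_s: 36.22
eef_pos: [534.9, -81.2, 192.2]
ee_rot: [0.0, 1.0, 0.0, 0.0]
force: [0.5, -1.8, 0.7]
grip_width: 0.994
```

Run:
```python
from h import *
plan((560.5,189,160,0))
c=cap('top','t11.png')
cv2.imwrite('pics/a11.png',cv2.resize(c['img'][120:300,80:320,::-1],None,fx=3.3,fy=3.3,interpolation=cv2.INTER_CUBIC))
```

```text
t 36.23 pose [534.9 -81.2 192.2   0. ] F [ 0.5 -1.8  0.7] grip 0.994
[560.5 189.  160.    0. ] off [ 0.0256 -0.2702  0.0322] az 0.0 rows 5
```

View pics/a11.png

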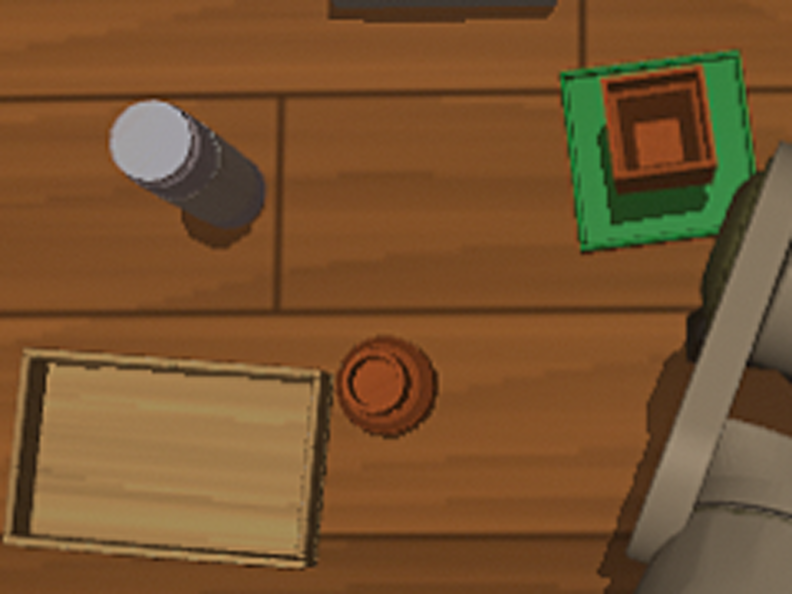

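The vase has been knocked towards the crate: neck now at crop (378,383), belly (388,387). The squares are nested mid-tray.

Run:
```python
from h import *
c=cap('top')
g=lambda x,y,z: at(c,80+x/3.3-.35,120+y/3.3-.35,z).round(1)
print('neck',g(378,383,68),'belly',g(388,387.5,25), 'crate corners',[g(x,y,40) for x,y in[(26,349),(328,371),(313,567),(6,541)]])
n=(g(378,383,68)+g(388,387.5,25))/2
plan((*n,160,0),(*n,50,0))
```

```text
neck [521.5 194.4] belly [520.9 195.8] crate corners [array([547.8, 445.1]), array([531.5, 234.2]), array([399.3, 242.8]), array([416.5, 455.1])]
t 36.33 pose [ 5.334e+02 -8.300e+01  1.921e+02 -2.000e-01] F [1.  0.3 0.2] grip 0.996
[521.2 195.1 160.    0. ] off [-0.0133 -0.278   0.0321] az -0.2 rows 5
[521.2 195.1  50.    0. ] off [0.   0.   0.11] az -0.0 rows 2
```

>>> move_arm([
  {"offset": [-0.013,-0.278,0.03],"angular": [0,0,0],"jaw": 0.06},
  {"offset": [-0.013,-0.278,0.03],"angular": [0,0,0],"jaw": 0.06},
  {"offset": [-0.013,-0.278,0.03],"angular": [0,0,0],"jaw": 0.06},
  {"offset": [-0.013,-0.278,0.03],"angular": [0,0,0],"jaw": 0.06},
  {"offset": [-0.013,-0.278,0.03],"angular": [0,0,0],"jaw": 0.06},
])

```text
time_s: 36.95
eef_pos: [523.5, 200.3, 161.7]
ee_rot: [-0.0, 1.0, 0.001, -0.0]
force: [0.2, -1.1, -0.2]
grip_width: 0.7
```

>>> move_arm([
  {"offset": [0,0,0],"angular": [0,0,0],"jaw": 0.06},
  {"offset": [0,0,0],"angular": [0,0,0],"jaw": 0.06},
])

```text
time_s: 37.2
eef_pos: [524.3, 196.6, 162.1]
ee_rot: [0.0, 1.0, -0.0, 0.0]
force: [0.4, -0.4, 0.9]
grip_width: 0.703
```

Run:
```python
from h import *
plan((521.2,195.1,57,0))
```

```text
t 37.2 pose [524.3 196.6 162.1  -0. ] F [ 0.4 -0.4  0.9] grip 0.703
[521.2 195.1  57.    0. ] off [-0.0031  0.0015  0.1051] az -0.0 rows 2
```

>>> move_arm([
  {"offset": [-0.003,0.0015,0.05],"angular": [0,0,0],"jaw": 0.06},
  {"offset": [-0.003,0.0015,0.09],"angular": [0,0,0],"jaw": 0.06},
  {"offset": [-0.003,0.0015,0.105],"angular": [0,0,0],"jaw": 0.06},
  {"offset": [-0.003,0.0015,0.105],"angular": [0,0,0],"jaw": 0.06},
])

```text
time_s: 37.7
eef_pos: [521.4, 195.0, 57.2]
ee_rot: [0.0, 1.0, -0.001, -0.0]
force: [-0.2, 0.2, -0.0]
grip_width: 0.704
```

>>> move_arm([
  {"offset": [0,0,0],"angular": [0,0,0],"jaw": 0.03},
  {"offset": [0,0,0],"angular": [0,0,0],"jaw": 0.03},
  {"offset": [0,0,0],"angular": [0,0,0],"jaw": 0.03},
  {"offset": [0,0,0],"angular": [0,0,0],"jaw": 0.03},
  {"offset": [0,0,0],"angular": [0,0,0],"jaw": 0.03},
], squeeze=45)

```text
time_s: 38.33
eef_pos: [522.1, 195.6, 58.9]
ee_rot: [-0.0, 1.0, -0.0, 0.002]
force: [-1.3, -1.1, 6.7]
grip_width: 0.476
```

>>> move_arm([
  {"offset": [0,0,-0.05],"angular": [0,0,0],"jaw": 0.03},
  {"offset": [0,0,-0.1],"angular": [0,0,0],"jaw": 0.03},
  {"offset": [0,0,-0.1],"angular": [0,0,0],"jaw": 0.03},
])

```text
time_s: 38.7
eef_pos: [522.7, 195.9, 161.4]
ee_rot: [-0.001, 1.0, -0.0, 0.004]
force: [0.3, 0.3, -2.6]
grip_width: 0.47
```

Run:
```python
from h import *
plan((474,344,158,0),(474,344,75,0))
```

```text
t 38.7 pose [522.7 195.9 161.4  -0. ] F [ 0.3  0.3 -2.6] grip 0.47
[474. 344. 158.   0.] off [-0.0487 -0.1481  0.0034] az -0.0 rows 3
[474. 344.  75.   0.] off [0.    0.    0.083] az -0.0 rows 2
```

>>> move_arm([
  {"offset": [-0.049,-0.148,0.003],"angular": [0,0,0],"jaw": 0.03},
  {"offset": [-0.049,-0.148,0.003],"angular": [0,0,0],"jaw": 0.03},
  {"offset": [-0.049,-0.148,0.003],"angular": [0,0,0],"jaw": 0.03},
  {"offset": [-0.049,-0.148,0.003],"angular": [0,0,0],"jaw": 0.03},
  {"offset": [-0.049,-0.148,0.003],"angular": [0,0,0],"jaw": 0.03},
])

```text
time_s: 39.33
eef_pos: [472.1, 342.9, 153.5]
ee_rot: [0.0, 1.0, -0.0, -0.0]
force: [-0.7, -0.3, -1.4]
grip_width: 0.473
```

>>> move_arm([
  {"offset": [0,0,0.04],"angular": [0,0,0],"jaw": 0.03},
  {"offset": [0,0,0.07],"angular": [0,0,0],"jaw": 0.03},
  {"offset": [0,0,0.08],"angular": [0,0,0],"jaw": 0.03},
  {"offset": [0,0,0.083],"angular": [0,0,0],"jaw": 0.03},
  {"offset": [0,0,0.083],"angular": [0,0,0],"jaw": 0.03},
])

```text
time_s: 39.95
eef_pos: [472.7, 343.6, 72.0]
ee_rot: [-0.0, 1.0, -0.0, 0.001]
force: [-0.1, 0.1, -0.5]
grip_width: 0.473
```

Run:
```python
from h import *
plan((474,344,65,0))
```

```text
t 39.95 pose [ 4.727e+02  3.436e+02  7.200e+01 -1.000e-01] F [-0.1  0.1 -0.5] grip 0.473
[474. 344.  65.   0.] off [ 0.0013 -0.0004  0.007 ] az -0.1 rows 1
```

>>> move_arm([
  {"offset": [0,0,0.004],"angular": [0,0,0],"jaw": 0.03},
  {"offset": [0,0,0.007],"angular": [0,0,0],"jaw": 0.03},
  {"offset": [0,0,0.0075],"angular": [0,0,0],"jaw": 0.03},
  {"offset": [0,0,0.0075],"angular": [0,0,0],"jaw": 0.03},
])

```text
time_s: 40.45
eef_pos: [472.4, 343.9, 64.9]
ee_rot: [-0.0, 1.0, -0.0, 0.001]
force: [-3.5, -0.4, 9.1]
grip_width: 0.475
```

>>> move_arm([
  {"offset": [0,0,0],"angular": [0,0,0],"jaw": 0.065},
  {"offset": [0,0,0],"angular": [0,0,0],"jaw": 0.065},
  {"offset": [0,0,0],"angular": [0,0,0],"jaw": 0.065},
])

```text
time_s: 40.83
eef_pos: [472.1, 343.6, 63.4]
ee_rot: [0.0, 1.0, -0.0, -0.0]
force: [0.5, 0.4, 0.6]
grip_width: 0.759
```

>>> move_arm([
  {"offset": [0,0,-0.05],"angular": [0,0,0],"jaw": 0.065},
  {"offset": [0,0,-0.1],"angular": [0,0,0],"jaw": 0.065},
  {"offset": [0,0,-0.15],"angular": [0,0,0],"jaw": 0.065},
  {"offset": [-0.06,0.06,-0.17],"angular": [0,0,0],"jaw": 0.065},
  {"offset": [-0.1,0.11,-0.17],"angular": [0,0,0],"jaw": 0.065},
])

```text
time_s: 41.45
eef_pos: [387.8, 252.3, 232.7]
ee_rot: [-0.0, 1.0, 0.0, 0.001]
force: [0.8, -0.7, 0.9]
grip_width: 0.761
```

>>> move_arm([
  {"offset": [-0.02,0.06,0],"angular": [0,0,0],"jaw": 0.065},
  {"offset": [-0.02,0.12,0],"angular": [0,0,0],"jaw": 0.065},
  {"offset": [-0.02,0.18,0],"angular": [0,0,0],"jaw": 0.065},
  {"offset": [-0.02,0.2,0],"angular": [0,0,0],"jaw": 0.065},
  {"offset": [-0.02,0.2,0],"angular": [0,0,0],"jaw": 0.065},
])

```text
time_s: 42.08
eef_pos: [368.5, 52.3, 232.0]
ee_rot: [-0.0, 1.0, -0.002, 0.0]
force: [-0.2, -0.1, -0.1]
grip_width: 0.76
```

Run:
```python
from h import *
plan()
c=cap('top','t12.png'); d=cap('side','s12.png')
a=cv2.resize(c['img'][120:300,70:490,::-1],None,fx=1.88,fy=1.88,interpolation=cv2.INTER_CUBIC)
b=d['img'][120:380,160:390,::-1]
out=np.zeros((600,790,3),np.uint8); out[:a.shape[0],:a.shape[1]]=a[:,:790]; out[340:600,:230]=b[:260]
b2=cv2.resize(d['img'][100:200,290:390,::-1],None,fx=2.6,fy=2.6,interpolation=cv2.INTER_CUBIC); out[340:600,240:500]=b2
b3=cv2.resize(d['img'][250:370,200:320,::-1],None,fx=2.1,fy=2.1,interpolation=cv2.INTER_CUBIC); out[340:592,510:762]=b3
cv2.imwrite('pics/a12.png',out)
```

```text
t 42.08 pose [ 3.685e+02  5.230e+01  2.320e+02 -2.000e-01] F [-0.2 -0.1 -0.1] grip 0.76
```

View pics/a12.png

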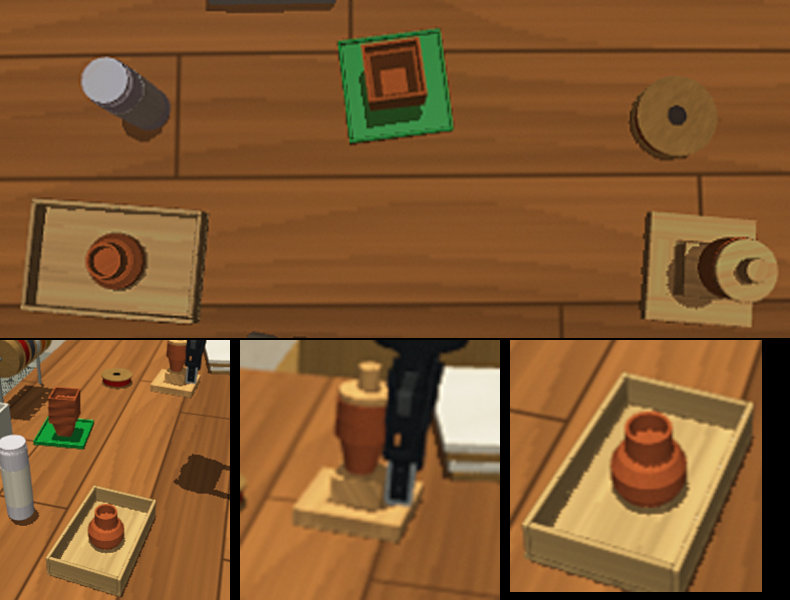

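Everything is in place. I'll run one quick numeric check of the two piles' centres, then hand in.

Run:
```python
from h import *
c=cap('top')
g=lambda x,y,z: at(c,70+x/1.88-.25,120+y/1.88-.25,z).round(1)
print('lid',g(747,269,158),'board',(458,-363)); print('sq pile top',np.mean([g(*p,120) for p in[(362,42),(420,38),(427,97),(369,107)]],0),'tray (685.6,5.7)')
print('lid at nominal px',((proj(c,[[458,-363,158]])-[70,120])*1.88).round())
```

```text
lid [ 458.6 -361.6] board (458, -363)
sq pile top [681.15    7.275] tray (685.6,5.7)
lid at nominal px [[748. 269.]]
```

```bash
python3 -c "
from rig import ctrl; print(ctrl.finish_job())"
```

```text
the job is handed in; nothing more can be done
None
```

The bench is cleared and the job is handed in, at about 42 s of the 210 s allowed.

- **Block, rounds and lid:** I seated the foot block in the pocket, nested the two round pots on it and set the lid on top. The lid measured about 1.5 mm from the board centre and looked level.
- **Squares:** All three are nested upright in the tray. My last rough reading put the top rim about 5 mm off the tray centre. The gripper released it about 2 mm off and the picture looks centred, so I left it.
- **Necked vase:** It was knocked a few centimetres towards the crate during the run. I found it again and stood it upright in the crate.
- **Other things:** No straight pot or third round pot was on the bench. The spray can and ribbon spool stand where they were. The highest contact force I read was about 9 N.

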